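Pack the fraction cassettes for transport

TASK

Get today's fractions ready to leave the cold room: fold up all four walls of the blue transport box until they stand upright and pull the fraction collector's drawer fully out to its stop; only then move every cassette with a blue ridge out of the drawer into the box, each flat on the box floor with its ridge up and the walls still standing. Leave the cassette with the orange ridge in the drawer, flat with its ridge up, push the drawer fully shut at the end, and do not disturb the other things on the bench.

Things in the scene. Friction and masses are not known exactly. Their poses are not given: they have to be found in the camera images.
- drawer (a joint): The one drawer of the fraction collector, a fixed white cabinet 300 mm deep (x), 300 mm wide (y), 160 mm high, with a dark red foot strip; shut, its front lies 35 mm beyond the handle. A pump module on its top leaves the front 120 mm of the top clear. Value: travel in m, 0 = fully shut, 0.186 = out at its stop, towards the collector's own -x.
- drawer_handle (a point): Middle of the black bar handle on the drawer front: 11 mm round bar, 120 mm long, along the collector's y, 35 mm in front of the drawer front and 35 mm below the collector's top (gap of 29 mm between bar and front). It moves with the drawer; its axes are the collector's: the drawer front faces its -x.
- drawer_floor (a point): Centre of the inner floor of the drawer's tray (136 mm in x by 258 mm in y inside, walls 28 mm high inside and 6 mm thick; 15 mm behind the drawer front, which rises 78 mm above this floor). It moves with the drawer; its axes are the collector's. The floor lies 68 mm above the bench. With the drawer at its stop the whole tray is clear in front of the collector.
- box: Floor of the blue fold-flat transport box, fixed to the bench: 150 mm (its x) by 200 mm (its y), 6 mm thick. Origin: centre of its underside. Four walls, 65 mm long from hinge to free edge and 4 mm thick, are hinged along its upper edges; they start lying open outwards, a little raised. White stripes mark their free edges.
- wall_near (a joint): Angle (rad) of the box wall on the box's own -x side (198 mm wide): 0 = lying flat outwards, 1.57 = upright, at its stop. A stiff hinge: it stays where it is left.
- wall_far (a joint): Angle (rad) of the box wall on the box's own +x side (198 mm wide): 0 = lying flat outwards, 1.57 = upright, at its stop. A stiff hinge: it stays where it is left.
- wall_left (a joint): Angle (rad) of the box wall on the box's own +y side (148 mm wide): 0 = lying flat outwards, 1.57 = upright, at its stop. A stiff hinge: it stays where it is left.
- wall_right (a joint): Angle (rad) of the box wall on the box's own -y side (148 mm wide): 0 = lying flat outwards, 1.57 = upright, at its stop. A stiff hinge: it stays where it is left.
- cassette1: Fraction cassette (may be absent): white block 50 mm (x) by 75 mm (y) by 32 mm with blue band and blue upright grip ridge on top, 55 mm along y, 12 mm thick (x), 28 mm high; 60 mm high in all, 140 g. Origin: centre of its underside. Starts in the drawer, ridge up, ridge roughly along the collector's y, some 8 mm from its neighbours.
- cassette2: Fraction cassette (may be absent): white block 50 mm (x) by 75 mm (y) by 32 mm with blue band and blue upright grip ridge on top, 55 mm along y, 12 mm thick (x), 28 mm high; 60 mm high in all, 140 g. Origin: centre of its underside. Starts in the drawer, ridge up, ridge roughly along the collector's y, some 8 mm from its neighbours.
- cassette3: Fraction cassette (may be absent): white block 50 mm (x) by 75 mm (y) by 32 mm with blue band and blue upright grip ridge on top, 55 mm along y, 12 mm thick (x), 28 mm high; 60 mm high in all, 140 g. Origin: centre of its underside. Starts in the drawer, ridge up, ridge roughly along the collector's y, some 8 mm from its neighbours.
- cassette4: Fraction cassette (may be absent): white block 50 mm (x) by 75 mm (y) by 32 mm with blue band and blue upright grip ridge on top, 55 mm along y, 12 mm thick (x), 28 mm high; 60 mm high in all, 140 g. Origin: centre of its underside. Starts in the drawer, ridge up, ridge roughly along the collector's y, some 8 mm from its neighbours.
- blank: The blank cassette: white block 50 mm (x) by 75 mm (y) by 32 mm with orange band and orange upright grip ridge on top, 55 mm along y, 12 mm thick (x), 28 mm high; 60 mm high in all, 140 g. Origin: centre of its underside. Starts in the drawer, ridge up, ridge roughly along the collector's y, some 8 mm from its neighbours.
- beaker: Bystander: clear beaker, 76 mm across, 120 mm high. Origin: centre of its underside.
- bottle: Bystander: glass bottle with yellow label, 72 mm across, 170 mm high. Origin: centre of its underside.
- sensor: Bystander: blue sensor box, 60 x 42 x 26 mm. Origin: centre of its underside.
- tipbox: Bystander: grey tip box with green lid, 100 x 85 x 72 mm. Origin: centre of its underside.
- jar: Bystander: amber jar with red cap, 64 mm across, 75 mm high. Origin: centre of its underside.
- wrench: Bystander: steel wrench lying flat, 180 mm long. Origin: centre of its underside.
- flask: Bystander: white bottle, 68 mm across, 130 mm high. Origin: centre of its underside.

How it is judged:
By the outcome, as a careful person would: the job done as asked, in the order asked, and still so for the second after the job is handed in, with the robot touching nothing.
Of cassette1, cassette2, cassette3, cassette4 only 2 to 4 are there at a start; the rules pass over those that are not, and their reading is None.
At some moment in a run one of cassette1, cassette2, cassette3, cassette4 may be knocked a few centimetres aside while the robot is not near it.
It also fails if it takes over 210 s, if anything falls off the work surface, if the arm or the gripper's body presses on something with over 40 N, if the wrist force passes 120 N, or if a joint passes its speed limit or range.

ROBOT

A 7-joint arm with a two-finger parallel gripper is mounted at the origin on the work surface. World frame = base frame: x ahead of the robot, y to its left, z up, the work surface at z = 0. Lengths are in m, angles in rad, forces in N, time in s.
With the tool pointing down it reaches from about 0.4 to 0.85 m from the base axis. Payload 10.4 kg.
Tool frame: the origin (TCP) lies between the finger pads; the fingertips stand finger_overhang ahead of it and the grasp point (between the pads) lies 3 mm ahead of it (finger_overhang is the distance from the TCP to the fingertips, in m); z points along the fingers, y is the line along which they close (so a half turn about z gives the same grasp; the last joint's range is limited). The gripper opens to 87 mm and grips with 3 to 60 N. Pads are 19 mm wide; open, the fingers measure 117 mm over their backs; the gripper's body (75 mm by 190 mm) begins 51 mm behind the grasp point.
Start: joints at [-1.206, 0.332, -0.065, 1.46, 0.022, 1.35, -0.088], TCP at [0.236, 0.579, 0.207] pointing down, gripper open.
Joint ranges: [-2.6, 2.6], [-0.5, 2.12], [-1.47, 1.34], [0.16, 2.42], [-1.27, 4.41], [0.06, 2.06], [-2.6, 2.6]. Speed limits (rad/s): [2.22, 2.22, 2.79, 2.79, 3.14, 3.14, 3.14].

INTERFACE

Orientations are given as a unit quaternion [w, x, y, z].
In Python, from plant import get_obs, get_image, close_job, finger_overhang gives the robot as it stands.
- The arm moves only by the shell command python3 -m creep 'ROWS'. ROWS is JSON, a list of rows, each an object with "linear": the shift along the tool's x, y, z in mm, a list of three; "rotation": the turn, a rotation vector about the tool's x, y, z in degrees, a list of three; "gripper": the finger opening in mm, from 0 to 87. In form: [{"linear": [tx, ty, tz], "rotation": [rx, ry, rz], "gripper": gripper}, ...]. A call has exactly 8 rows; each row shifts and turns the commanded pose from where the row before left it, along the tool's axes as they then stand; what a row does not reach is not made up. A row lasts 1/12 s, in which the tool goes at most 41.7 mm and 7.16 degrees, less where a joint would pass 70% of its speed; a pose out of reach is approached as far as the arm can. A call with a gripper value outside its range is refused whole. The fingers move at their own pace and stop on an object; the grip force is fixed at half the most. Time passes only in rows, so rows that do not move let the fingers close, or fill a call up. It gives the time, the measured TCP pose, the force, the opening and the grip force at its end, in the units of the state.
- get_obs(): the state, without advancing time (a new reading comes with each control period).
- get_image(name): name is "side" or "top" or "wrist"; returns a dict with "image" (420x560x3 uint8, blue, green, red), "mtx" (3x3 intrinsics, pixels), "R" (3x3) and "t" (3): a world point X has camera coordinates R X + t. Camera axes: x right, y down, z forward; pixel columns grow to the right and rows downward; lengths in m; the calibration is good to about 2 mm. A picture is of the moment at which its call begins. There is no depth.
- close_job(): hands the job in; it is judged then, once.
The state is a dict: "clock": time; "joints": joint angles; "joint_vel": joint speeds; "effort": joint torques, N m; "tcp_pos": TCP position; "tcp_rot": TCP orientation; "wrist_force": force on the tool from outside, world axes, zero at the start; "wrist_torque": the same for the moment, N m; "grip_width": opening from 0.0 (shut) to 1.0 (fully open); "grasp_force": force on a finger pad.
Only numpy, scipy, OpenCV 4.12 (cv2) and the standard library are available. Lean on these libraries where they do the work, as an engineer would, in place of code of your own. Each camera call takes 0.05 s, during which the arm holds its last target. There are 200 camera calls.

## Working session

There is one attempt and no reset: what is moved stays moved. The work goes in short steps, Python scripts to look and compute and a shell command to move; the robot and the scene stay as the last step left them, time stands still between calls to the robot, and variables do not carry over. Pictures are saved under pics/ and viewed, at most 14 in all, crops included, and the job is handed in when it is done.

```bash
mkdir -p pics; ls; python3 - <<'E'
from plant import get_obs,get_image,finger_overhang
import cv2
o=get_obs(); print({k:o[k] for k in('clock','tcp_pos','tcp_rot','grip_width')},finger_overhang)
for n in('top','side','wrist'):
    d=get_image(n); cv2.imwrite(f'pics/{n}0.png',d['image']); print(n,d['mtx'],d['R'],d['t'])
E
```

```text
pics
{'clock': 0.0, 'tcp_pos': array([0.23620813, 0.5782008 , 0.20634031]), 'tcp_rot': array([-9.57525498e-05,  1.92692522e-01,  9.81258923e-01, -7.13609497e-04]), 'grip_width': 1.0011387295376495} 0.022
top [[398.49537032   0.         279.49291692]
 [  0.         398.49537032 201.36029759]
 [  0.           0.           1.        ]] [[-0.03737768 -0.99928399  0.00586693]
 [-0.97715268  0.03531938 -0.20958335]
 [ 0.20922607 -0.01356663 -0.97777318]] [-0.00770331  0.60054596  1.29923941]
side [[392.79926946   0.         284.5233933 ]
 [  0.         392.79926946 208.85139299]
 [  0.           0.           1.        ]] [[ 0.9202791  -0.39124048  0.00415634]
 [-0.21755106 -0.52049705 -0.82568417]
 [ 0.32520443  0.75895567 -0.56411734]] [-0.53165021  0.20093725  1.11408724]
wrist [[320.86050864   0.         278.53160193]
 [  0.         320.86050864 213.03685337]
 [  0.           0.           1.        ]] [[ 3.77553824e-01  9.25987590e-01 -3.04960316e-04]
 [ 8.97413561e-01 -3.65822085e-01  2.46623404e-01]
 [ 2.28258650e-01 -9.33872847e-02 -9.69111347e-01]] [-0.62582851 -0.03065279  0.38763494]
```

View pics/top0.png

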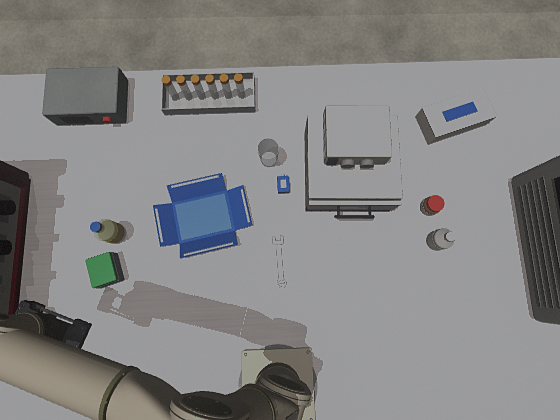

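View pics/side0.png

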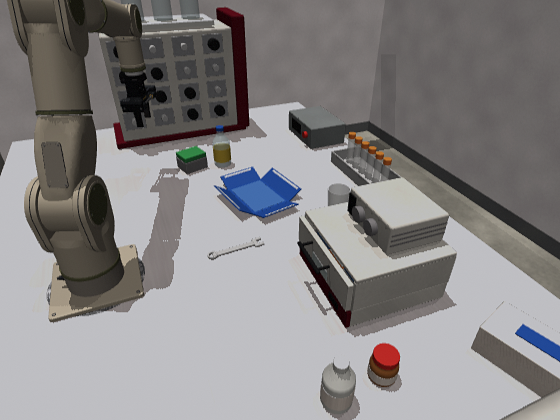

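Top view: the box is at about (203,216), rotated roughly 10°. The collector's front edge is at row 208 with its handle at (355,213), and the wrench, sensor and beaker lie between the two. The side view shows the same layout, with the handle at about (315,257).

```bash
cat > h.py <<'E'
from plant import get_obs,get_image,finger_overhang
import numpy as np,cv2
from scipy.spatial.transform import Rotation as Ro
def ray(d,p):
    v=np.linalg.inv(d['mtx'])@np.array([p[0],p[1],1.]); return -d['R'].T@d['t'], d['R'].T@v
def onz(d,p,z):
    c,v=ray(d,p); return c+v*(z-c[2])/v[2]
def tri(d1,p1,d2,p2):
    P=[d['mtx']@np.c_[d['R'],d['t']] for d in(d1,d2)]
    X=cv2.triangulatePoints(P[0],P[1],np.array(p1,float).reshape(2,1),np.array(p2,float).reshape(2,1)); return (X[:3]/X[3]).ravel()
def proj(d,X):
    q=d['mtx']@(d['R']@np.array(X)+d['t']); return q[:2]/q[2]
def mask(im,lo,hi): return cv2.inRange(cv2.cvtColor(im,cv2.COLOR_BGR2HSV),lo,hi)
def blobs(m,amin=20):
    cs,_=cv2.findContours(m,cv2.RETR_EXTERNAL,cv2.CHAIN_APPROX_NONE)
    return sorted([c for c in cs if cv2.contourArea(c)>=amin],key=cv2.contourArea,reverse=True)
def pose():
    o=get_obs(); q=o['tcp_rot']; return o['tcp_pos'],Ro.from_quat([q[1],q[2],q[3],q[0]])
def go(target,R=None):
    "tool-axes shift (mm) and rotvec (deg) from measured pose to target"
    p,r=pose(); print('lin',np.round(r.inv().apply(np.array(target)-p)*1000,1),end=' ')
    if R is not None: print('rot',np.round((r.inv()*R).as_rotvec(degrees=True),1),end='')
    print()
E
python3 - <<'E'
from h import *
T=get_image('top');S=get_image('side')
for n,d in(('top',T),('side',S)):
    hsv=cv2.cvtColor(d['image'],cv2.COLOR_BGR2HSV)
    pts=[(203,216),(195,185),(165,225),(240,205)] if n=='top' else [(258,195),(240,175),(285,185)]
    print(n,[hsv[y,x].tolist() for x,y in pts])
h=cv2.cvtColor(T['image'],cv2.COLOR_BGR2HSV)[214,330:380]; print(h[::6].tolist())
big=lambda im,x0,x1,y0,y1,f:cv2.resize(im[y0:y1,x0:x1],None,fx=f,fy=f,interpolation=cv2.INTER_CUBIC)
a=big(T['image'],145,265,165,265,3.3);b=big(T['image'],295,415,165,265,3.3)
c=big(S['image'],205,325,150,250,3.3);e=big(S['image'],280,400,200,300,3.3)
m=np.vstack([np.hstack([a,b])[:300],np.hstack([c,e])[:300]])
cv2.imwrite('pics/z1.png',cv2.resize(m,(792,600)));print(m.shape)
E
```

```text
top [[106, 115, 153], [111, 157, 128], [111, 156, 124], [110, 161, 135]]
side [[108, 157, 172], [110, 194, 147], [110, 198, 143]]
[[110, 5, 157], [130, 4, 175], [9, 16, 114], [120, 5, 164], [120, 3, 162], [105, 3, 164], [105, 3, 165], [120, 5, 169], [120, 3, 156]]
(600, 792, 3)
```

View pics/z1.png

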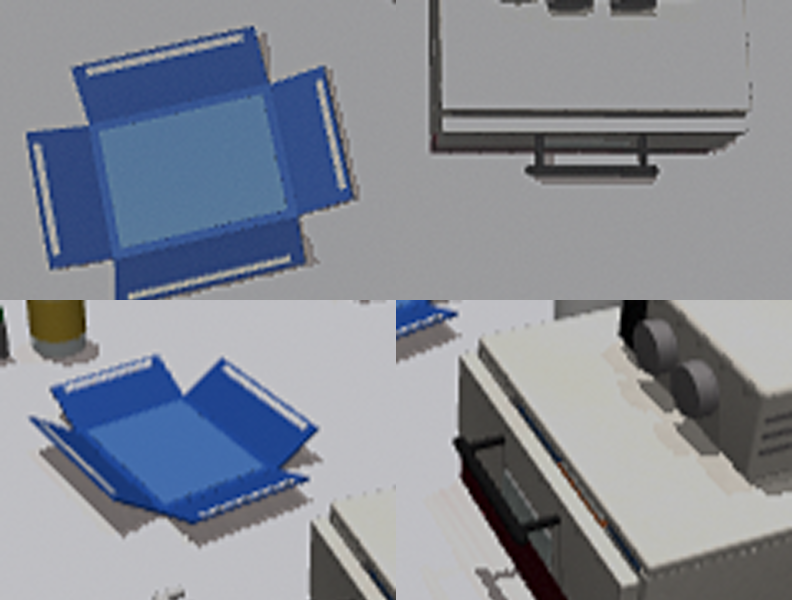

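The crops show the box's hinge rim and white stripes clearly. They also show the handle ends: top about (335.6,217) and (373.8,216.5), side about (299.4,242.4) and (317.6,271.2).

```bash
python3 - <<'E'
from h import *
T=get_image('top');S=get_image('side')
t=lambda x,y:(145+x/3.3,165+y/3.3)
s=lambda x,y:(205+x/3.3,150+(y-300)/3.3)
hl=tri(T,(335.6,217.1),S,(299.4,242.4)); hr=tri(T,(373.8,216.5),S,(317.6,271.2))
print('handle',hl,hr,np.linalg.norm(hl-hr),(hl+hr)/2, 'yaw',np.degrees(np.arctan2(*(hl-hr)[[0,1]])))
# plane check at 0.125
for p in((335.6,217.1),(373.8,216.5)): print(onz(T,p,.125))
# light floor
m=mask(T['image'],(98,80,140),(114,130,175)); m[:160]=0;m[270:]=0;m[:,:140]=0;m[:,262:]=0
c=blobs(m)[0]; r=cv2.minAreaRect(c); print(r,cv2.contourArea(c))
P=np.array([onz(T,p,.006) for p in c[:,0,:]])
R=cv2.minAreaRect((P[:,:2]*1000).astype(np.float32)); print('floor rect mm',R)
m2=mask(T['image'],(98,80,60),(118,255,255));m2[:160]=0;m2[270:]=0;m2[:,:140]=0;m2[:,262:]=0
c2=[b for b in blobs(m2)][:3]; print([cv2.contourArea(b) for b in c2])
for p in [(92,130),(270,92),(297,215),(118,257)]: print('floor corner',onz(T,t(*p),.006))
# wall tips, two view. top: far wall tips, right etc.
for nm,a,b in [('far +L',(73,68),(220,357)),('far-R',(255,27),(318,430)),('R far',(326,67),(308,480)),('R near',(357,202),(195,524)),('L far',(27,132),(157,356)),('L near',(50,268),(52,387))]:
    print(nm,tri(T,t(*a),S,s(*b)))
for nm,px in(('sensor',(284,184)),('beaker',(268,155)),('wrenchA',(278,240)),('wrenchB',(283,285)),('tip',(102,270)),('bottle',(112,233)),('jar',(432,208)),('flask',(442,244))): print(nm,onz(T,px,0)[:2])
E
```

```text
handle [ 0.52976813 -0.2089983   0.12568286] [ 0.52449669 -0.33125221  0.12948495] 0.12242655387355504 [ 0.52713241 -0.27012525  0.12758391] yaw 2.46899302912604
[ 0.52808258 -0.20853355  0.125     ]
[ 0.52554556 -0.33249217  0.125     ]
((202.50975036621094, 216.24191284179688), (35.857086181640625, 51.894248962402344), 76.90811157226562) 1732.0
floor rect mm ((569.11474609375, 242.47567749023438), (129.58932495117188, 180.07032775878906), 11.472816467285156)
[5565.0]
floor corner [0.61486585 0.34878271 0.006     ]
floor corner [0.65005626 0.15680681 0.006     ]
floor corner [0.51451819 0.12942447 0.006     ]
floor corner [0.47674621 0.31884272 0.006     ]
far +L [0.67500149 0.36112144 0.04107545]
far-R [0.71602638 0.16839975 0.03556987]
R far [0.67068632 0.09406591 0.0258014 ]
R near [0.52627493 0.06337059 0.02723338]
L far [0.60997716 0.41079662 0.03110668]
L near [0.4666949  0.38211623 0.03310247]
sensor [ 0.67707371 -0.04935062]
beaker [0.78910376 0.00503617]
wrenchA [ 0.47504136 -0.02023291]
wrenchB [ 0.31990061 -0.03171036]
tip [0.39377181 0.58982384]
bottle [0.52109048 0.56193023]
jar [ 0.56947762 -0.57521527]
flask [ 0.43984032 -0.59522318]
```

```bash
cat >> h.py <<'E'
BO=np.array([.567,.241,0]);BA=np.radians(11.5)
def down(th): # tool z down, tool y at yaw th
    c,s=np.cos(th),np.sin(th); return Ro.from_matrix(np.array([[-s,c,0],[c,s,0],[0,0,-1.]]))
def bx(x,y,z): # box frame mm -> world m
    c,s=np.cos(BA),np.sin(BA); return BO+np.array([c*x-s*y,s*x+c*y,z])/1000
E
python3 -m creep '[{"linear":[0,0,0],"rotation":[0,0,7.03],"gripper":0},{"linear":[0,0,0],"rotation":[0,0,7.03],"gripper":0},{"linear":[0,0,0],"rotation":[0,0,7.03],"gripper":0},{"linear":[0,0,0],"rotation":[0,0,7.03],"gripper":0},{"linear":[0,0,0],"rotation":[0,0,7.03],"gripper":0},{"linear":[0,0,0],"rotation":[0,0,7.03],"gripper":0},{"linear":[0,0,0],"rotation":[0,0,7.03],"gripper":0},{"linear":[0,0,0],"rotation":[0,0,7.03],"gripper":0}]'
python3 - <<'E'
from h import *
print(get_obs()['joints'])
go(bx(0,183,100),down(BA)); go(bx(0,183,32),down(BA))
T=get_image('top')
# collector top front edge line, z=.16
a=onz(T,(295+(443-396)/3.3,165+111/3.3),.16);b=onz(T,(295+(745-396)/3.3,165+113/3.3),.16);print(a,b,np.degrees(np.arctan2(a[0]-b[0],a[1]-b[1])))
E
```

```text
clock: 1.02
tcp_pos: [0.2363, 0.5786, 0.2072]
tcp_rot: [-0.0, 0.635, 0.773, 0.0]
wrist_force: [0.0, 0.6, 0.4]
grip_width: 0.478
grasp_force: 0.0
[-1.30866826  0.32894653  0.06716435  1.4665022  -0.02227988  1.34681348
 -1.04475318]
lin [-212.4  257.9  107.2] rot [ 0.  -0.  -0.3]
lin [-212.4  257.9  175.2] rot [ 0.  -0.  -0.3]
[ 0.58467602 -0.12327896  0.16      ] [ 0.57219079 -0.41434972  0.16      ] 2.45614702700951
```

```bash

python3 -m creep '[{"linear":[-26.5,32,5],"rotation":[0,0,0],"gripper":0},{"linear":[-26.5,32,5],"rotation":[0,0,0],"gripper":0},{"linear":[-26.5,32,5],"rotation":[0,0,0],"gripper":0},{"linear":[-26.5,32,5],"rotation":[0,0,0],"gripper":0},{"linear":[-26.5,32,5],"rotation":[0,0,0],"gripper":0},{"linear":[-26.5,32,5],"rotation":[0,0,0],"gripper":0},{"linear":[-26.5,32,5],"rotation":[0,0,0],"gripper":0},{"linear":[-26.5,32,5],"rotation":[0,0,0],"gripper":0}]'
python3 - <<'E'
from h import *
go(bx(0,183,32),down(BA))
T=get_image('top')
W=get_image('wrist')['image'];a=T['image'][120:330,60:300]
m=np.hstack([cv2.resize(a,(457,400)),cv2.resize(W,None,fx=.6,fy=.6)[:].copy() if 0 else cv2.resize(W,(343,400))])
cv2.imwrite('pics/w1.png',m)
E
```

```text
clock: 1.73
tcp_pos: [0.5299, 0.4217, 0.1672]
tcp_rot: [-0.0, 0.631, 0.776, 0.0]
wrist_force: [0.7, 0.4, -0.1]
grip_width: 0.004
grasp_force: 0.0
lin [ -1.5   0.3 135.2] rot [ 0.  -0.   0.2]
```

View pics/w1.png

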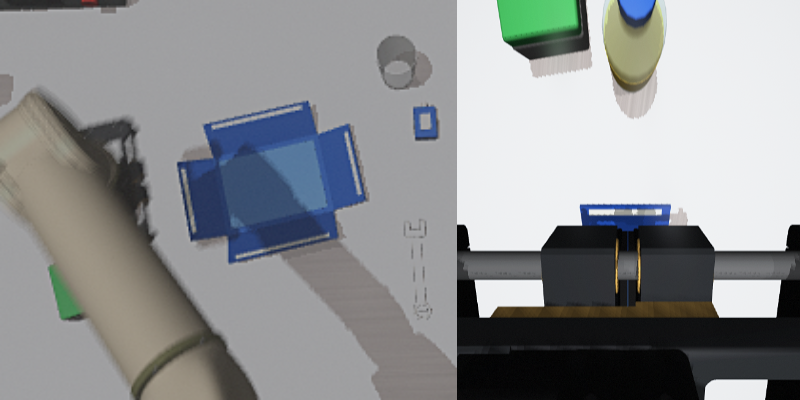

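The right half is the wrist view, with the left wall's striped edge just behind the fingers and the bottle and tip box well clear of the hand. Descend and push the left wall up along its arc.

```bash

python3 -m creep '[{"linear":[0,0,34],"rotation":[0,0,0],"gripper":0},{"linear":[0,0,34],"rotation":[0,0,0],"gripper":0},{"linear":[0,0,34],"rotation":[0,0,0],"gripper":0},{"linear":[0,0,32],"rotation":[0,0,0],"gripper":0},{"linear":[0,0,0],"rotation":[0,0,0],"gripper":0},{"linear":[-6,0,0],"rotation":[0,0,0],"gripper":0},{"linear":[-6,0,0],"rotation":[0,0,0],"gripper":0},{"linear":[-6,0,0],"rotation":[0,0,0],"gripper":0}]'
python3 -m creep '[{"linear":[-5,0,-4],"rotation":[0,0,0],"gripper":0},{"linear":[-5,0,-4],"rotation":[0,0,0],"gripper":0},{"linear":[-6,0,-4],"rotation":[0,0,0],"gripper":0},{"linear":[-6,0,-4],"rotation":[0,0,0],"gripper":0},{"linear":[-7,0,-4],"rotation":[0,0,0],"gripper":0},{"linear":[-7,0,-3],"rotation":[0,0,0],"gripper":0},{"linear":[-8,0,-2],"rotation":[0,0,0],"gripper":0},{"linear":[-8,0,-2],"rotation":[0,0,0],"gripper":0}]'
python3 - <<'E'
from h import *
go(bx(0,109.5,60),down(BA))
im=np.hstack([cv2.resize(get_image('side')['image'][130:240,170:330],(580,400)),cv2.resize(get_image('wrist')['image'],(220,400))]);cv2.imwrite('pics/w2.png',im)
E
```

```text
clock: 2.5
tcp_pos: [0.5336, 0.4053, 0.0363]
tcp_rot: [0.0, 0.632, 0.775, 0.002]
wrist_force: [0.5, -0.0, -0.1]
grip_width: 0.005
grasp_force: 0.0
clock: 3.17
tcp_pos: [0.5425, 0.3534, 0.0606]
tcp_rot: [0.0, 0.632, 0.775, 0.0]
wrist_force: [-1.2, 0.4, -0.8]
grip_width: 0.003
grasp_force: 0.0
lin [-5.5  1.6  0.6] rot [ 0. -0.  0.]
```

View pics/w2.png

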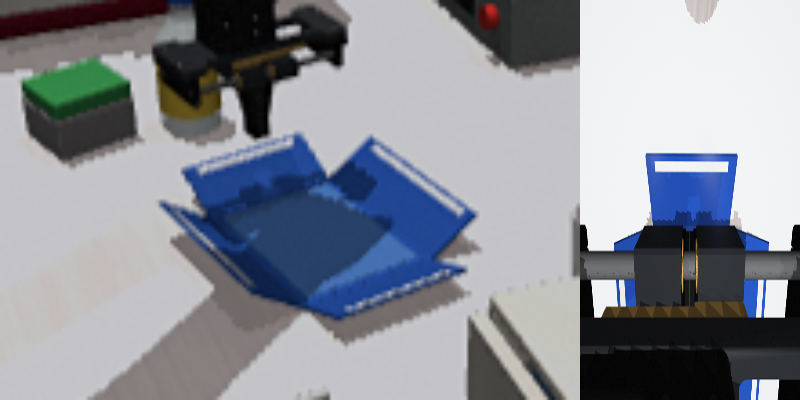

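The side view shows the left wall still low, and the wrist view has its stripe (row ~161) outside the fingers. I need to check whether the fingers passed over it.

```bash
python3 - <<'E'
from h import *
W=get_image('wrist');S=get_image('side')
m=mask(W['image'],(100,100,60),(120,255,255))
c=blobs(m,300);print([(cv2.boundingRect(b),cv2.contourArea(b)) for b in c])
inv=lambda X:(lambda v:(np.cos(BA)*v[0]+np.sin(BA)*v[1],-np.sin(BA)*v[0]+np.cos(BA)*v[1],v[2]))((np.array(X)-BO)*1000)
# outer corners L near/far in side (crop scale 3.625 ): 
s=lambda x,y:(170+x/3.625,130+y/3.636)
for sp,wp in(((183,170),(168,161)),((302,135),(402,161))):
    X=tri(S,s(*sp),W,wp);print('edge in box frame',np.round(inv(X),1))
p,_=pose();print('tcp box',np.round(inv(p),1),'proj tip in side',proj(S,p-[0,0,.022]), (proj(S,p-[0,0,.022])-[170,130])*3.63, 'in wrist',proj(W,p-[0,0,.022]))
E
```

```text
[((166, 162, 235, 101), 16045.0), ((416, 293, 38, 41), 1198.0), ((401, 242, 80, 22), 928.5), ((86, 243, 71, 21), 721.5), ((113, 294, 30, 28), 695.5), ((404, 398, 34, 22), 609.0)]
edge in box frame [-69.  162.1  29.8]
edge in box frame [ 81.5 162.2  26.5]
tcp box [ -1.7 115.8  60.2] proj tip in side [240.84235159 174.89132811] [257.15773626 162.95552105] in wrist [275.64628356 235.07612349]
```

```bash
python3 - <<'E'
from h import *
S=get_image('side');W=get_image('wrist')
a=cv2.resize(S['image'][140:220,200:310],None,fx=5,fy=5);b=cv2.resize(W['image'][120:300,140:420],None,fx=1.6,fy=1.6)
p,_=pose()
for k in(0,22):
    q=(proj(S,p-[0,0,k/1000])-[200,140])*5; cv2.circle(a,tuple(int(v) for v in q),5,(0,0,255),1)
    q=(proj(W,p-[0,0,k/1000])-[140,120])*1.6; cv2.circle(b,tuple(int(v) for v in q),5,(0,0,255),1)
H=400;cv2.imwrite('pics/w3.png',np.hstack([cv2.resize(a,(440,320)),cv2.resize(b,(360,320))]))
print(get_obs()['clock'],p)
E
```

```text
3.4667 [0.54188869 0.35476709 0.06004227]
```

View pics/w3.png

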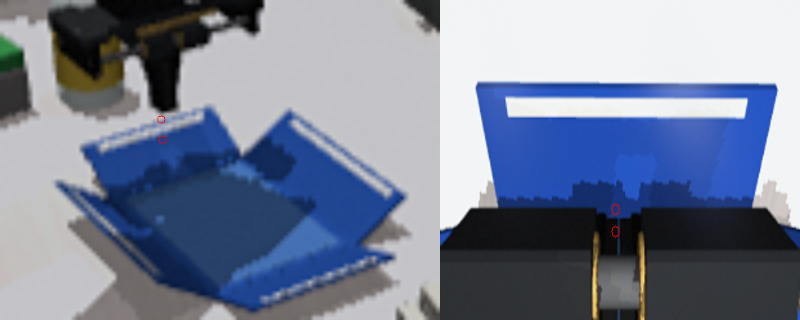

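```bash
python3 - <<'E'
from h import *
S=get_image('side');im=cv2.imread('pics/side0.png')
p=np.array([.2362,.5782,.2063])
print('start: tcp',proj(S,p),'tip',proj(S,p-[0,0,.022]))
q=proj(S,p); x0,y0=int(q[0])-25,int(q[1])-45
a=cv2.resize(im[y0:y0+80,x0:x0+60],None,fx=5,fy=5)
for k in(0,22):
    r=(proj(S,p-[0,0,k/1000])-[x0,y0])*5; cv2.circle(a,tuple(int(v) for v in r),4,(0,0,255),1)
b=S['image'];p,_=pose();q=proj(S,p);x1,y1=int(q[0])-30,int(q[1])-60
b=cv2.resize(b[y1:y1+80,x1:x1+60],None,fx=5,fy=5)
for k in(0,22):
    r=(proj(S,p-[0,0,k/1000])-[x1,y1])*5; cv2.circle(b,tuple(int(v) for v in r),4,(0,0,255),1)
g=cv2.cvtColor(S['image'],cv2.COLOR_BGR2GRAY); x=int(round(q[0])); print('col',x,g[150:185,x].tolist())
cv2.imwrite('pics/w4.png',np.hstack([a,b]))
E
```

```text
start: tcp [144.45714044 125.34230185] tip [145.5729019  130.69806254]
col 240 [15, 14, 17, 16, 14, 14, 9, 10, 9, 8, 9, 9, 10, 6, 8, 6, 0, 0, 122, 189, 129, 169, 165, 94, 56, 63, 63, 70, 73, 70, 48, 38, 39, 38, 40]
```

View pics/w4.png

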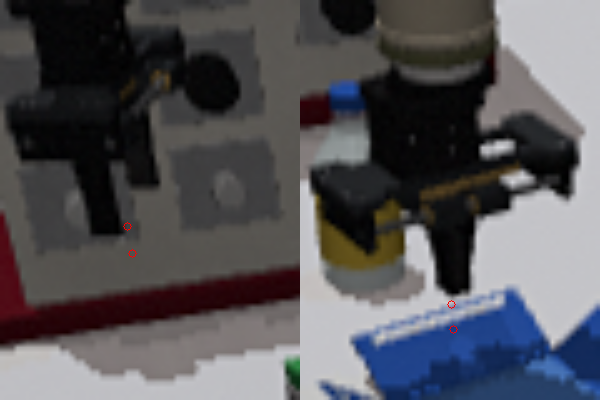

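The side view puts the visible fingertips level with or above the TCP, not 22 mm past it, and the wall was never touched. I'll go back outside the wall and feel downwards carefully to find the real tip height.

```bash

python3 -m creep '[{"linear":[0,0,-20],"rotation":[0,0,0],"gripper":0},{"linear":[12,0,0],"rotation":[0,0,0],"gripper":0},{"linear":[12,0,0],"rotation":[0,0,0],"gripper":0},{"linear":[22,0,0],"rotation":[0,0,0],"gripper":0},{"linear":[27,0,0],"rotation":[0,0,0],"gripper":0},{"linear":[0,0,20],"rotation":[0,0,0],"gripper":0},{"linear":[0,0,20],"rotation":[0,0,0],"gripper":0},{"linear":[0,0,10],"rotation":[0,0,0],"gripper":0}]'
python3 -m creep '[{"linear":[0,0,1],"rotation":[0,0,0],"gripper":0},{"linear":[0,0,1],"rotation":[0,0,0],"gripper":0},{"linear":[0,0,1],"rotation":[0,0,0],"gripper":0},{"linear":[0,0,1],"rotation":[0,0,0],"gripper":0},{"linear":[0,0,1],"rotation":[0,0,0],"gripper":0},{"linear":[0,0,0],"rotation":[0,0,0],"gripper":0},{"linear":[0,0,0],"rotation":[0,0,0],"gripper":0},{"linear":[0,0,0],"rotation":[0,0,0],"gripper":0}]'
python3 - <<'E'
from h import *
go(bx(0,183,32),down(BA))
S=get_image('side');p,_=pose();g=cv2.cvtColor(S['image'],cv2.COLOR_BGR2GRAY)
q=proj(S,p);x=int(round(q[0]));print(proj(S,p),proj(S,p-[0,0,.022]),[(r,g[r,x]) for r in range(int(q[1])-20,int(q[1])+14)])
E
```

```text
clock: 4.18
tcp_pos: [0.5253, 0.4268, 0.0268]
tcp_rot: [-0.001, 0.631, 0.775, -0.002]
wrist_force: [-0.2, -1.1, -1.5]
grip_width: 0.005
grasp_force: 0.0
clock: 4.85
tcp_pos: [0.5278, 0.4258, 0.0256]
tcp_rot: [-0.0, 0.632, 0.775, 0.0]
wrist_force: [-0.5, -0.1, -0.7]
grip_width: 0.005
grasp_force: 0.0
lin [-5.9  1.5 -6.4] rot [ 0. -0.  0.]
[232.19203392 170.26437117] [232.57385635 175.00279371] [(150, np.uint8(19)), (151, np.uint8(15)), (152, np.uint8(16)), (153, np.uint8(15)), (154, np.uint8(16)), (155, np.uint8(14)), (156, np.uint8(14)), (157, np.uint8(14)), (158, np.uint8(12)), (159, np.uint8(14)), (160, np.uint8(11)), (161, np.uint8(9)), (162, np.uint8(11)), (163, np.uint8(9)), (164, np.uint8(10)), (165, np.uint8(5)), (166, np.uint8(7)), (167, np.uint8(0)), (168, np.uint8(79)), (169, np.uint8(176)), (170, np.uint8(201)), (171, np.uint8(202)), (172, np.uint8(150)), (173, np.uint8(87)), (174, np.uint8(111)), (175, np.uint8(87)), (176, np.uint8(44)), (177, np.uint8(46)), (178, np.uint8(46)), (179, np.uint8(48)), (180, np.uint8(46)), (181, np.uint8(45)), (182, np.uint8(46)), (183, np.uint8(46))]
```

```bash

python3 -m creep '[{"linear":[0,0,1],"rotation":[0,0,0],"gripper":0},{"linear":[0,0,1],"rotation":[0,0,0],"gripper":0},{"linear":[0,0,1],"rotation":[0,0,0],"gripper":0},{"linear":[0,0,1],"rotation":[0,0,0],"gripper":0},{"linear":[0,0,1],"rotation":[0,0,0],"gripper":0},{"linear":[0,0,1],"rotation":[0,0,0],"gripper":0},{"linear":[0,0,0],"rotation":[0,0,0],"gripper":0},{"linear":[0,0,0],"rotation":[0,0,0],"gripper":0}]'
python3 - <<'E'
from h import *
S=get_image('side');p,_=pose();g=cv2.cvtColor(S['image'],cv2.COLOR_BGR2GRAY)
q=proj(S,p);x=int(round(q[0]));print(q,[(r,int(g[r,x])) for r in range(164,176)])
W=get_image('wrist');print(proj(W,p),proj(W,p-[0,0,.022]))
a=cv2.resize(W['image'][180:400,160:400],None,fx=2.2,fy=2.2);b=cv2.resize(S['image'][120:200,190:270],None,fx=3.8,fy=6.05)
h=484;cv2.imwrite('pics/w5.png',np.hstack([a[:h],cv2.resize(b,(270,h))]))
E
```

```text
clock: 5.57
tcp_pos: [0.5277, 0.4257, 0.0192]
tcp_rot: [-0.0, 0.632, 0.775, -0.0]
wrist_force: [0.1, -1.1, 0.4]
grip_width: 0.007
grasp_force: 0.0
[232.2859879  171.62453595] [(164, 8), (165, 8), (166, 7), (167, 6), (168, 5), (169, 0), (170, 121), (171, 188), (172, 151), (173, 87), (174, 129), (175, 99)]
[276.40550822 250.60960387] [276.57257778 238.49391867]
```

View pics/w5.png

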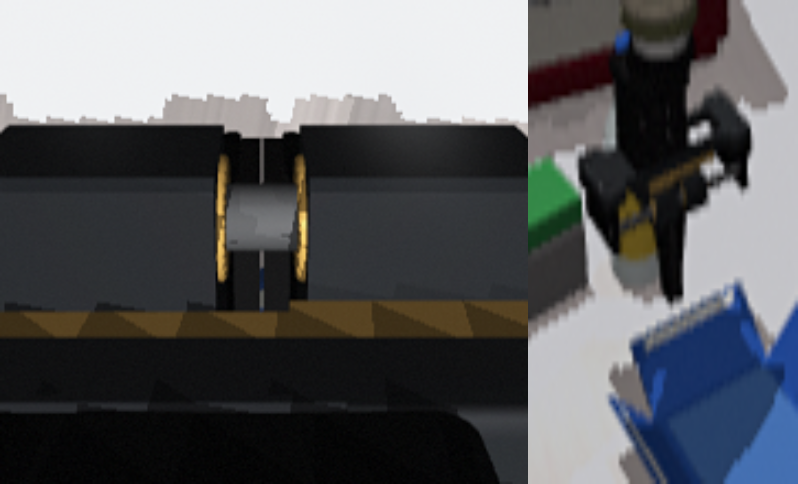

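The tip is still clear of the bench with the TCP at 19 mm, so the real fingertip is about 10–15 mm above the reported TCP. Continue down to calibrate it by touch.

```bash

python3 -m creep '[{"linear":[0,0,2],"rotation":[0,0,0],"gripper":0},{"linear":[0,0,2],"rotation":[0,0,0],"gripper":0},{"linear":[0,0,2],"rotation":[0,0,0],"gripper":0},{"linear":[0,0,2],"rotation":[0,0,0],"gripper":0},{"linear":[0,0,2],"rotation":[0,0,0],"gripper":0},{"linear":[0,0,2],"rotation":[0,0,0],"gripper":0},{"linear":[0,0,2],"rotation":[0,0,0],"gripper":0},{"linear":[0,0,2],"rotation":[0,0,0],"gripper":0}]'
python3 -m creep '[{"linear":[0,0,1],"rotation":[0,0,0],"gripper":0},{"linear":[0,0,1],"rotation":[0,0,0],"gripper":0},{"linear":[0,0,1],"rotation":[0,0,0],"gripper":0},{"linear":[0,0,0],"rotation":[0,0,0],"gripper":0},{"linear":[0,0,0],"rotation":[0,0,0],"gripper":0},{"linear":[0,0,0],"rotation":[0,0,0],"gripper":0},{"linear":[0,0,0],"rotation":[0,0,0],"gripper":0},{"linear":[0,0,0],"rotation":[0,0,0],"gripper":0}]'
python3 - <<'E'
from h import *
S=get_image('side');p,_=pose();g=cv2.cvtColor(S['image'],cv2.COLOR_BGR2GRAY)
q=proj(S,p);x=int(round(q[0]));print(q,[(r,int(g[r,x])) for r in range(166,182)])
E
```

```text
clock: 6.33
tcp_pos: [0.5277, 0.4257, 0.0031]
tcp_rot: [-0.0, 0.632, 0.775, 0.0]
wrist_force: [-0.5, 0.5, 0.2]
grip_width: 0.008
grasp_force: 0.0
clock: 7.0
tcp_pos: [0.5277, 0.4258, 0.0004]
tcp_rot: [-0.0, 0.632, 0.775, 0.0]
wrist_force: [0.9, -0.4, 0.4]
grip_width: 0.009
grasp_force: 0.0
[232.61704297 175.6788989 ] [(166, 14), (167, 11), (168, 14), (169, 12), (170, 15), (171, 7), (172, 26), (173, 109), (174, 130), (175, 86), (176, 42), (177, 46), (178, 46), (179, 47), (180, 47), (181, 46)]
```

```bash

python3 -m creep '[{"linear":[0,0,1],"rotation":[0,0,0],"gripper":0},{"linear":[0,0,1],"rotation":[0,0,0],"gripper":0},{"linear":[0,0,1],"rotation":[0,0,0],"gripper":0},{"linear":[0,0,1],"rotation":[0,0,0],"gripper":0},{"linear":[0,0,1],"rotation":[0,0,0],"gripper":0},{"linear":[0,0,1],"rotation":[0,0,0],"gripper":0},{"linear":[0,0,0],"rotation":[0,0,0],"gripper":0},{"linear":[0,0,0],"rotation":[0,0,0],"gripper":0}]'

```

```text
clock: 7.72
tcp_pos: [0.5277, 0.4257, -0.0058]
tcp_rot: [-0.0, 0.632, 0.775, -0.0]
wrist_force: [-1.7, -0.1, -0.2]
grip_width: 0.004
grasp_force: 0.0
```

```bash

python3 -m creep '[{"linear":[0,0,1],"rotation":[0,0,0],"gripper":0},{"linear":[0,0,1],"rotation":[0,0,0],"gripper":0},{"linear":[0,0,1],"rotation":[0,0,0],"gripper":0},{"linear":[0,0,1],"rotation":[0,0,0],"gripper":0},{"linear":[0,0,1],"rotation":[0,0,0],"gripper":0},{"linear":[0,0,0],"rotation":[0,0,0],"gripper":0},{"linear":[0,0,0],"rotation":[0,0,0],"gripper":0},{"linear":[0,0,0],"rotation":[0,0,0],"gripper":0}]'

```

```text
clock: 8.38
tcp_pos: [0.5277, 0.4258, -0.0106]
tcp_rot: [-0.0, 0.632, 0.775, 0.0]
wrist_force: [-0.1, -0.3, -0.5]
grip_width: 0.008
grasp_force: 0.0
```

```bash

python3 -m creep '[{"linear":[0,0,1],"rotation":[0,0,0],"gripper":0},{"linear":[0,0,0],"rotation":[0,0,0],"gripper":0},{"linear":[0,0,1],"rotation":[0,0,0],"gripper":0},{"linear":[0,0,0],"rotation":[0,0,0],"gripper":0},{"linear":[0,0,1],"rotation":[0,0,0],"gripper":0},{"linear":[0,0,0],"rotation":[0,0,0],"gripper":0},{"linear":[0,0,0],"rotation":[0,0,0],"gripper":0},{"linear":[0,0,0],"rotation":[0,0,0],"gripper":0}]'

```

```text
clock: 9.05
tcp_pos: [0.5277, 0.4258, -0.0137]
tcp_rot: [-0.0, 0.632, 0.775, 0.0]
wrist_force: [-0.0, 0.8, -0.0]
grip_width: 0.006
grasp_force: 0.0
```

```bash

python3 -m creep '[{"linear":[0,0,1],"rotation":[0,0,0],"gripper":0},{"linear":[0,0,0],"rotation":[0,0,0],"gripper":0},{"linear":[0,0,1],"rotation":[0,0,0],"gripper":0},{"linear":[0,0,0],"rotation":[0,0,0],"gripper":0},{"linear":[0,0,1],"rotation":[0,0,0],"gripper":0},{"linear":[0,0,0],"rotation":[0,0,0],"gripper":0},{"linear":[0,0,0],"rotation":[0,0,0],"gripper":0},{"linear":[0,0,0],"rotation":[0,0,0],"gripper":0}]'

```

```text
clock: 9.72
tcp_pos: [0.5278, 0.4259, -0.0149]
tcp_rot: [-0.0, 0.632, 0.775, 0.0]
wrist_force: [-5.8, -4.8, 15.7]
grip_width: 0.009
grasp_force: 7.8
```

Contact at TCP z ≈ −14.7 mm, so the real tip sits 14.7 mm above the reported TCP, and the tool readout is about 37 mm off. I'll use that from here on and push the left wall for real.

```bash

python3 -m creep '[{"linear":[0,0,-5],"rotation":[0,0,0],"gripper":0},{"linear":[0,0,-5],"rotation":[0,0,0],"gripper":0},{"linear":[-7,0,0],"rotation":[0,0,0],"gripper":0},{"linear":[-7,0,0],"rotation":[0,0,0],"gripper":0},{"linear":[-6,0,0],"rotation":[0,0,0],"gripper":0},{"linear":[-4,0,-2],"rotation":[0,0,0],"gripper":0},{"linear":[-4,0,-4],"rotation":[0,0,0],"gripper":0},{"linear":[-4,0,-4],"rotation":[0,0,0],"gripper":0}]'
python3 -m creep '[{"linear":[-5,0,-4],"rotation":[0,0,0],"gripper":0},{"linear":[-5,0,-4],"rotation":[0,0,0],"gripper":0},{"linear":[-6,0,-4],"rotation":[0,0,0],"gripper":0},{"linear":[-6,0,-4],"rotation":[0,0,0],"gripper":0},{"linear":[-7,0,-3],"rotation":[0,0,0],"gripper":0},{"linear":[-7,0,-2],"rotation":[0,0,0],"gripper":0},{"linear":[-7,0,-1],"rotation":[0,0,0],"gripper":0},{"linear":[-5,0,0],"rotation":[0,0,0],"gripper":0}]'
python3 - <<'E'
from h import *
go(bx(0,109.5,25),down(BA))
im=cv2.resize(get_image('side')['image'][130:240,170:330],(580,400));cv2.imwrite('pics/w6.png',im)
E
```

```text
clock: 10.38
tcp_pos: [0.5329, 0.4016, 0.006]
tcp_rot: [-0.003, 0.631, 0.776, 0.005]
wrist_force: [-6.3, 18.7, 13.1]
grip_width: 0.01
grasp_force: 9.6
clock: 11.05
tcp_pos: [0.5418, 0.3549, 0.0249]
tcp_rot: [-0.003, 0.631, 0.776, 0.004]
wrist_force: [2.5, 39.5, -17.8]
grip_width: 0.002
grasp_force: 18.8
lin [-7.1  1.9 -0.1] rot [ 0.1 -0.6  0.3]
```

View pics/w6.png

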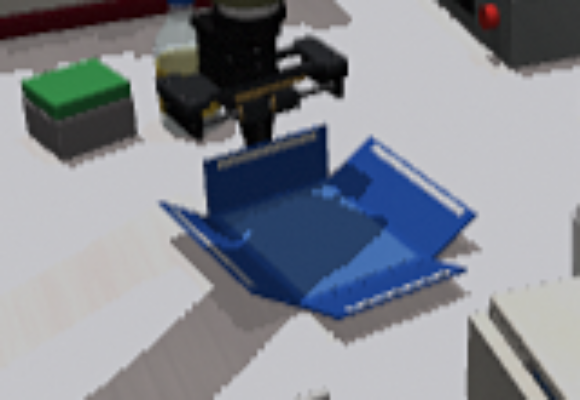

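The left wall is now nearly upright; finish the push.

```bash

python3 -m creep '[{"linear":[-2,0,0],"rotation":[0,0,0],"gripper":0},{"linear":[-2,0,0],"rotation":[0,0,0],"gripper":0},{"linear":[-2,0,0],"rotation":[0,0,0],"gripper":0},{"linear":[-2,0,0],"rotation":[0,0,0],"gripper":0},{"linear":[0,0,0],"rotation":[0,0,0],"gripper":0},{"linear":[0,0,0],"rotation":[0,0,0],"gripper":0},{"linear":[0,0,0],"rotation":[0,0,0],"gripper":0},{"linear":[0,0,0],"rotation":[0,0,0],"gripper":0}]'
python3 - <<'E'
from h import *
go(bx(0,109.5,25),down(BA))
E
```

```text
clock: 11.77
tcp_pos: [0.5418, 0.3549, 0.0251]
tcp_rot: [-0.005, 0.628, 0.778, 0.007]
wrist_force: [4.1, 48.1, -22.3]
grip_width: 0.006
grasp_force: 22.6
lin [-7.1  1.9 -0. ] rot [ 0.3 -1.   0.7]
```

```bash

python3 -m creep '[{"linear":[20,0,0],"rotation":[0,0,0],"gripper":0},{"linear":[20,0,-10],"rotation":[0,0,0],"gripper":0},{"linear":[0,0,-35],"rotation":[0,0,0],"gripper":0},{"linear":[0,0,-30],"rotation":[0,0,0],"gripper":0},{"linear":[-20,-33,0],"rotation":[0,0,0],"gripper":0},{"linear":[-20,-33,0],"rotation":[0,0,0],"gripper":0},{"linear":[-20,-33,0],"rotation":[0,0,0],"gripper":0},{"linear":[-20,-33,0],"rotation":[0,0,0],"gripper":0}]'
python3 - <<'E'
from h import *
go(bx(-170,0,20),down(BA)); print(get_obs()['joints'])
E
```

```text
clock: 12.43
tcp_pos: [0.4226, 0.2712, 0.0994]
tcp_rot: [0.0, 0.633, 0.774, -0.001]
wrist_force: [-0.4, -0.7, -0.3]
grip_width: 0.007
grasp_force: 0.0
lin [-58.3 -34.4  79.5] rot [-0.1  0.1 -0. ]
[-0.85949324  0.15346126  0.21442926  1.92262016 -0.03648073  1.07079232
 -0.42960283]
```

```bash

python3 -m creep '[{"linear":[-29,-17,0],"rotation":[0,0,0],"gripper":0},{"linear":[-29,-17,0],"rotation":[0,0,0],"gripper":0},{"linear":[0,0,30],"rotation":[0,0,0],"gripper":0},{"linear":[0,0,30],"rotation":[0,0,0],"gripper":0},{"linear":[0,0,20],"rotation":[0,0,0],"gripper":0},{"linear":[0,0,15],"rotation":[0,0,0],"gripper":0},{"linear":[0,0,11],"rotation":[0,0,0],"gripper":0},{"linear":[0,0,0],"rotation":[0,0,0],"gripper":0}]'
python3 -m creep '[{"linear":[0,7,0],"rotation":[0,0,0],"gripper":0},{"linear":[0,7,0],"rotation":[0,0,0],"gripper":0},{"linear":[0,6,0],"rotation":[0,0,0],"gripper":0},{"linear":[0,4,-3],"rotation":[0,0,0],"gripper":0},{"linear":[0,4,-4],"rotation":[0,0,0],"gripper":0},{"linear":[0,4,-4],"rotation":[0,0,0],"gripper":0},{"linear":[0,5,-4],"rotation":[0,0,0],"gripper":0},{"linear":[0,5,-4],"rotation":[0,0,0],"gripper":0}]'
python3 - <<'E'
from h import *
go(bx(-97,0,25),down(BA))
S=get_image('side')
cv2.imwrite('pics/w7.png',cv2.resize(S['image'][130:240,170:330],(580,400)))
E
```

```text
clock: 13.1
tcp_pos: [0.4006, 0.208, -0.0081]
tcp_rot: [-0.0, 0.633, 0.774, -0.002]
wrist_force: [-0.1, -1.2, -0.6]
grip_width: 0.003
grasp_force: 0.0
clock: 13.77
tcp_pos: [0.4406, 0.218, 0.0135]
tcp_rot: [-0.002, 0.632, 0.775, -0.003]
wrist_force: [-18.5, -5.8, 17.6]
grip_width: 0.003
grasp_force: 11.3
lin [ -2.8  31.4 -11.7] rot [-0.4  0.   0.1]
```

View pics/w7.png

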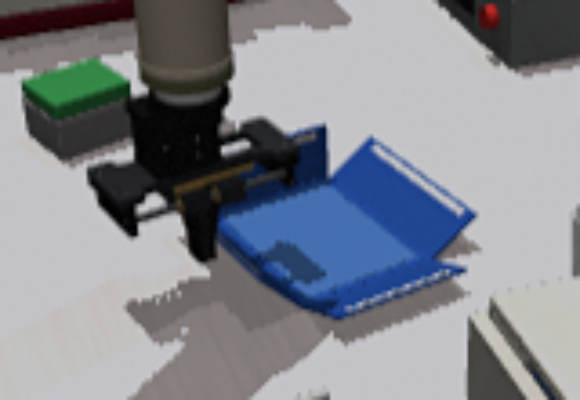

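The near wall is rising. Continue to its stop.

```bash

python3 -m creep '[{"linear":[0,5,-3],"rotation":[0,0,0],"gripper":0},{"linear":[0,5,-3],"rotation":[0,0,0],"gripper":0},{"linear":[0,5,-2],"rotation":[0,0,0],"gripper":0},{"linear":[0,6,-2],"rotation":[0,0,0],"gripper":0},{"linear":[0,6,-1],"rotation":[0,0,0],"gripper":0},{"linear":[0,4,0],"rotation":[0,0,0],"gripper":0},{"linear":[0,2,0],"rotation":[0,0,0],"gripper":0},{"linear":[0,2,0],"rotation":[0,0,0],"gripper":0}]'
python3 -m creep '[{"linear":[0,2,0],"rotation":[0,0,0],"gripper":0},{"linear":[0,2,0],"rotation":[0,0,0],"gripper":0},{"linear":[0,2,0],"rotation":[0,0,0],"gripper":0},{"linear":[0,2,0],"rotation":[0,0,0],"gripper":0},{"linear":[0,0,0],"rotation":[0,0,0],"gripper":0},{"linear":[0,0,0],"rotation":[0,0,0],"gripper":0},{"linear":[0,0,0],"rotation":[0,0,0],"gripper":0},{"linear":[0,0,0],"rotation":[0,0,0],"gripper":0}]'
python3 - <<'E'
from h import *
go(bx(-97,0,25),down(BA))
E
```

```text
clock: 14.48
tcp_pos: [0.4779, 0.2256, 0.0242]
tcp_rot: [-0.0, 0.632, 0.775, -0.0]
wrist_force: [-0.8, -0.7, 0.8]
grip_width: 0.008
grasp_force: 0.6
clock: 15.15
tcp_pos: [0.4798, 0.226, 0.0237]
tcp_rot: [-0.003, 0.632, 0.775, -0.005]
wrist_force: [-28.6, -8.2, 25.3]
grip_width: 0.007
grasp_force: 17.3
lin [-2.7 -8.6 -1.2] rot [-0.7  0.1  0.1]
```

```bash

python3 -m creep '[{"linear":[0,-30,0],"rotation":[0,0,0],"gripper":0},{"linear":[0,0,-35],"rotation":[0,0,0],"gripper":0},{"linear":[0,0,-35],"rotation":[0,0,0],"gripper":0},{"linear":[-35,20,0],"rotation":[0,0,0],"gripper":0},{"linear":[-35,20,0],"rotation":[0,0,0],"gripper":0},{"linear":[-35,20,0],"rotation":[0,0,0],"gripper":0},{"linear":[-35,20,0],"rotation":[0,0,0],"gripper":0},{"linear":[-35,20,0],"rotation":[0,0,0],"gripper":0}]'
python3 - <<'E'
from h import *
go(bx(0,-190,-7),down(BA)); print(get_obs()['joints'])
E
```

```text
clock: 15.82
tcp_pos: [0.5903, 0.0683, 0.0944]
tcp_rot: [0.0, 0.632, 0.775, 0.0]
wrist_force: [0.9, 0.3, -0.1]
grip_width: 0.003
grasp_force: 0.0
lin [-16.1  11.6 101.4] rot [0.  0.  0.1]
[-0.50745499  0.36268405  0.38667802  1.70096998 -0.15018291  1.10663563
  0.12587145]
```

```bash

python3 -m creep '[{"linear":[-16,12,0],"rotation":[0,0,0],"gripper":0},{"linear":[0,0,30],"rotation":[0,0,0],"gripper":0},{"linear":[0,0,30],"rotation":[0,0,0],"gripper":0},{"linear":[0,0,25],"rotation":[0,0,0],"gripper":0},{"linear":[0,0,16],"rotation":[0,0,0],"gripper":0},{"linear":[0,0,0],"rotation":[0,0,0],"gripper":0},{"linear":[7,0,0],"rotation":[0,0,0],"gripper":0},{"linear":[7,0,0],"rotation":[0,0,0],"gripper":0}]'
python3 -m creep '[{"linear":[6,0,0],"rotation":[0,0,0],"gripper":0},{"linear":[3,0,-2],"rotation":[0,0,0],"gripper":0},{"linear":[4,0,-4],"rotation":[0,0,0],"gripper":0},{"linear":[4,0,-4],"rotation":[0,0,0],"gripper":0},{"linear":[5,0,-4],"rotation":[0,0,0],"gripper":0},{"linear":[5,0,-4],"rotation":[0,0,0],"gripper":0},{"linear":[6,0,-4],"rotation":[0,0,0],"gripper":0},{"linear":[6,0,-4],"rotation":[0,0,0],"gripper":0}]'
python3 - <<'E'
from h import *
go(bx(0,-110,25),down(BA))
E
```

```text
clock: 16.48
tcp_pos: [0.6021, 0.0705, -0.0055]
tcp_rot: [0.001, 0.633, 0.774, 0.001]
wrist_force: [-0.6, 0.5, 0.1]
grip_width: 0.005
grasp_force: 0.0
clock: 17.15
tcp_pos: [0.5975, 0.1012, 0.0244]
tcp_rot: [0.005, 0.635, 0.773, 0.0]
wrist_force: [-4.3, -22.6, 29.3]
grip_width: 0.007
grasp_force: 23.3
lin [33.1 -2.2 -0.8] rot [ 0.4  0.4 -0.3]
```

```bash

python3 -m creep '[{"linear":[6,0,-2],"rotation":[0,0,0],"gripper":0},{"linear":[6,0,-1],"rotation":[0,0,0],"gripper":0},{"linear":[6,0,-1],"rotation":[0,0,0],"gripper":0},{"linear":[5,0,0],"rotation":[0,0,0],"gripper":0},{"linear":[4,0,0],"rotation":[0,0,0],"gripper":0},{"linear":[3,0,0],"rotation":[0,0,0],"gripper":0},{"linear":[2,0,0],"rotation":[0,0,0],"gripper":0},{"linear":[2,0,0],"rotation":[0,0,0],"gripper":0}]'
python3 -m creep '[{"linear":[2,0,0],"rotation":[0,0,0],"gripper":0},{"linear":[2,0,0],"rotation":[0,0,0],"gripper":0},{"linear":[2,0,0],"rotation":[0,0,0],"gripper":0},{"linear":[2,0,0],"rotation":[0,0,0],"gripper":0},{"linear":[2,0,0],"rotation":[0,0,0],"gripper":0},{"linear":[0,0,0],"rotation":[0,0,0],"gripper":0},{"linear":[0,0,0],"rotation":[0,0,0],"gripper":0},{"linear":[0,0,0],"rotation":[0,0,0],"gripper":0}]'
python3 - <<'E'
from h import *
go(bx(0,-110,25),down(BA))
E
```

```text
clock: 17.82
tcp_pos: [0.5898, 0.1307, 0.0249]
tcp_rot: [0.005, 0.635, 0.772, -0.003]
wrist_force: [5.2, -39.1, 13.0]
grip_width: 0.002
grasp_force: 19.6
clock: 18.48
tcp_pos: [0.5897, 0.1309, 0.025]
tcp_rot: [0.009, 0.638, 0.77, -0.006]
wrist_force: [9.0, -58.6, 14.0]
grip_width: 0.001
grasp_force: 29.6
lin [ 2.4 -0.3 -0.1] rot [ 0.1  1.2 -0.9]
```

```bash
sed -i 's/^BO=.*;BA/BO=np.array([.567,.2425,0]);BA/' h.py
python3 -m creep '[{"linear":[-25,0,0],"rotation":[0,0,0],"gripper":0},{"linear":[0,0,-35],"rotation":[0,0,0],"gripper":0},{"linear":[0,0,-35],"rotation":[0,0,0],"gripper":0},{"linear":[26,33,0],"rotation":[0,0,0],"gripper":0},{"linear":[26,33,0],"rotation":[0,0,0],"gripper":0},{"linear":[26,33,0],"rotation":[0,0,0],"gripper":0},{"linear":[26,33,0],"rotation":[0,0,0],"gripper":0},{"linear":[26,33,0],"rotation":[0,0,0],"gripper":0}]'
python3 - <<'E'
from h import *
go(bx(172,0,-7),down(BA)); print(get_obs()['joints'])
E
```

```text
clock: 19.15
tcp_pos: [0.7242, 0.2898, 0.0933]
tcp_rot: [-0.001, 0.632, 0.775, 0.0]
wrist_force: [1.9, -0.5, 0.3]
grip_width: 0.004
grasp_force: 0.0
lin [-15.2   8.6 100.2] rot [-0.  -0.1  0.2]
[-0.62046377  0.76680943  0.33021898  1.09873229 -0.23665441  1.3109888
 -0.11322199]
```

```bash

python3 -m creep '[{"linear":[-15,9,0],"rotation":[0,0,0],"gripper":0},{"linear":[0,0,30],"rotation":[0,0,0],"gripper":0},{"linear":[0,0,30],"rotation":[0,0,0],"gripper":0},{"linear":[0,0,25],"rotation":[0,0,0],"gripper":0},{"linear":[0,0,13],"rotation":[0,0,0],"gripper":0},{"linear":[0,0,0],"rotation":[0,0,0],"gripper":0},{"linear":[0,-7,0],"rotation":[0,0,0],"gripper":0},{"linear":[0,-7,0],"rotation":[0,0,0],"gripper":0}]'
python3 -m creep '[{"linear":[0,-6,0],"rotation":[0,0,0],"gripper":0},{"linear":[0,-5,-2],"rotation":[0,0,0],"gripper":0},{"linear":[0,-5,-4],"rotation":[0,0,0],"gripper":0},{"linear":[0,-5,-4],"rotation":[0,0,0],"gripper":0},{"linear":[0,-5,-4],"rotation":[0,0,0],"gripper":0},{"linear":[0,-5,-4],"rotation":[0,0,0],"gripper":0},{"linear":[0,-6,-4],"rotation":[0,0,0],"gripper":0},{"linear":[0,-6,-4],"rotation":[0,0,0],"gripper":0}]'
python3 -m creep '[{"linear":[0,-6,-2],"rotation":[0,0,0],"gripper":0},{"linear":[0,-6,-1],"rotation":[0,0,0],"gripper":0},{"linear":[0,-6,-1],"rotation":[0,0,0],"gripper":0},{"linear":[0,-4,0],"rotation":[0,0,0],"gripper":0},{"linear":[0,-3,0],"rotation":[0,0,0],"gripper":0},{"linear":[0,-2,0],"rotation":[0,0,0],"gripper":0},{"linear":[0,-2,0],"rotation":[0,0,0],"gripper":0},{"linear":[0,0,0],"rotation":[0,0,0],"gripper":0}]'
python3 - <<'E'
from h import *
go(bx(90,0,25),down(BA))
E
```

```text
clock: 19.82
tcp_pos: [0.7229, 0.2714, -0.003]
tcp_rot: [0.0, 0.632, 0.775, 0.001]
wrist_force: [0.4, -0.9, -0.2]
grip_width: 0.007
grasp_force: 0.0
clock: 20.48
tcp_pos: [0.6837, 0.2632, 0.0258]
tcp_rot: [0.002, 0.632, 0.775, 0.004]
wrist_force: [6.3, 2.5, 8.2]
grip_width: 0.009
grasp_force: 3.9
clock: 21.15
tcp_pos: [0.6569, 0.2572, 0.0262]
tcp_rot: [0.004, 0.632, 0.775, 0.005]
wrist_force: [27.0, 7.4, -11.4]
grip_width: 0.003
grasp_force: 15.2
lin [ 3.5 -1.   1.2] rot [ 0.7 -0.   0. ]
```

```bash
cat >> h.py <<'E'
CA=np.radians(-2.46)
def cx(o,x,y,z): # collector frame offset mm from world point o
    c,s=np.cos(CA),np.sin(CA); return np.array(o)+np.array([c*x-s*y,s*x+c*y,z])/1000
E
python3 -m creep '[{"linear":[0,-2,0],"rotation":[0,0,0],"gripper":0},{"linear":[0,-2,0],"rotation":[0,0,0],"gripper":0},{"linear":[0,-2,0],"rotation":[0,0,0],"gripper":0},{"linear":[0,-2,0],"rotation":[0,0,0],"gripper":0},{"linear":[0,-2,0],"rotation":[0,0,0],"gripper":0},{"linear":[0,0,0],"rotation":[0,0,0],"gripper":0},{"linear":[0,0,0],"rotation":[0,0,0],"gripper":0},{"linear":[0,0,0],"rotation":[0,0,0],"gripper":0}]'
python3 -m creep '[{"linear":[0,20,0],"rotation":[0,0,0],"gripper":0},{"linear":[0,10,-25],"rotation":[0,0,0],"gripper":0},{"linear":[0,0,-40],"rotation":[0,0,0],"gripper":25},{"linear":[0,0,-40],"rotation":[0,0,0],"gripper":25},{"linear":[0,0,-40],"rotation":[0,0,7],"gripper":25},{"linear":[0,0,0],"rotation":[0,0,7],"gripper":25},{"linear":[0,0,0],"rotation":[0,0,0],"gripper":25},{"linear":[0,0,0],"rotation":[0,0,0],"gripper":25}]'
python3 - <<'E'
from h import *
go([.527,-.270,.16],down(CA))
E
```

```text
clock: 21.82
tcp_pos: [0.6563, 0.257, 0.0285]
tcp_rot: [0.01, 0.633, 0.774, 0.013]
wrist_force: [66.7, 17.5, -31.8]
grip_width: 0.006
grasp_force: 29.9
clock: 22.48
tcp_pos: [0.6705, 0.26, 0.1691]
tcp_rot: [-0.0, 0.721, 0.693, -0.001]
wrist_force: [0.3, 1.1, -0.8]
grip_width: 0.271
grasp_force: 0.0
lin [-535.2 -122.4    9.9] rot [-0.1  0.1  0.2]
```

```bash

python3 -m creep '[{"linear":[-38,-8.6,0],"rotation":[0,0,0],"gripper":25},{"linear":[-38,-8.6,0],"rotation":[0,0,0],"gripper":25},{"linear":[-38,-8.6,0],"rotation":[0,0,0],"gripper":25},{"linear":[-38,-8.6,0],"rotation":[0,0,0],"gripper":25},{"linear":[-38,-8.6,0],"rotation":[0,0,0],"gripper":25},{"linear":[-38,-8.6,0],"rotation":[0,0,0],"gripper":25},{"linear":[-38,-8.6,0],"rotation":[0,0,0],"gripper":25},{"linear":[-38,-8.6,0],"rotation":[0,0,0],"gripper":25}]'
python3 -m creep '[{"linear":[-38,-8.6,0],"rotation":[0,0,0],"gripper":25},{"linear":[-38,-8.6,0],"rotation":[0,0,0],"gripper":25},{"linear":[-38,-8.6,0],"rotation":[0,0,0],"gripper":25},{"linear":[-38,-8.6,0],"rotation":[0,0,0],"gripper":25},{"linear":[-38,-8.6,0],"rotation":[0,0,0],"gripper":25},{"linear":[-38,-8.6,0],"rotation":[0,0,0],"gripper":25},{"linear":[0,0,0],"rotation":[0,0,0],"gripper":25},{"linear":[0,0,0],"rotation":[0,0,0],"gripper":25}]'
python3 - <<'E'
from h import *
go([.527,-.270,.093],down(CA))
T=get_image('top');S=get_image('side')
cv2.imwrite('pics/w8.png',np.hstack([cv2.resize(T['image'][160:270,140:270],(390,330)),cv2.resize(S['image'][150:270,205:355],(410,330))]))
E
```

```text
clock: 23.15
tcp_pos: [0.5874, -0.0422, 0.1683]
tcp_rot: [-0.001, 0.72, 0.693, -0.001]
wrist_force: [1.3, -0.1, 0.0]
grip_width: 0.285
grasp_force: 0.0
clock: 23.82
tcp_pos: [0.5258, -0.2685, 0.1685]
tcp_rot: [-0.001, 0.723, 0.691, -0.001]
wrist_force: [1.3, 0.7, -0.5]
grip_width: 0.291
grasp_force: 0.0
lin [-1.5  1.5 75.5] rot [-0.2  0.  -0.1]
```

View pics/w8.png

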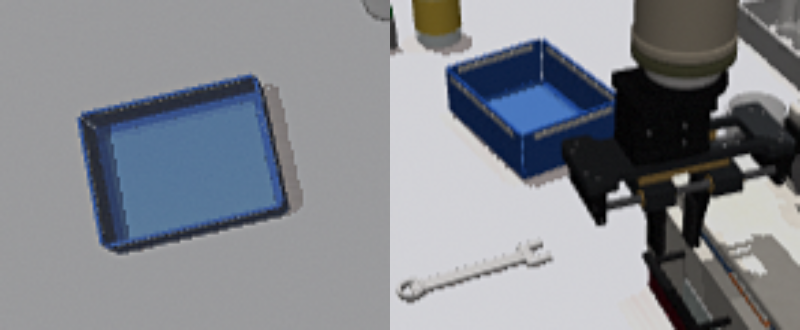

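All four walls stand upright, and the open fingers straddle the handle bar. Descend and grip.

```bash

python3 -m creep '[{"linear":[-1.5,1.5,25],"rotation":[0,0,0],"gripper":25},{"linear":[0,0,25],"rotation":[0,0,0],"gripper":25},{"linear":[0,0,15],"rotation":[0,0,0],"gripper":25},{"linear":[0,0,10],"rotation":[0,0,0],"gripper":25},{"linear":[0,0,0],"rotation":[0,0,0],"gripper":25},{"linear":[0,0,0],"rotation":[0,0,0],"gripper":0},{"linear":[0,0,0],"rotation":[0,0,0],"gripper":0},{"linear":[0,0,0],"rotation":[0,0,0],"gripper":0}]'
python3 - <<'E'
from h import *
go([.527,-.270,.093],down(CA)); print(get_obs()['wrist_force'])
E
```

```text
clock: 24.58
tcp_pos: [0.5302, -0.2678, 0.0963]
tcp_rot: [0.0, 0.722, 0.692, 0.0]
wrist_force: [-2.4, -0.1, 1.0]
grip_width: 0.145
grasp_force: 1.4
lin [-2.3 -3.1  3.3] rot [0.1 0.  0. ]
[-2.37121497 -0.08344734  1.02515961]
```

```bash

python3 -m creep '[{"linear":[0,0,0],"rotation":[0,0,0],"gripper":0},{"linear":[0,0,0],"rotation":[0,0,0],"gripper":0},{"linear":[0,-4,0],"rotation":[0,0,0],"gripper":0},{"linear":[0,-8,0],"rotation":[0,0,0],"gripper":0},{"linear":[0,-12,0],"rotation":[0,0,0],"gripper":0},{"linear":[0,-12,0],"rotation":[0,0,0],"gripper":0},{"linear":[0,-12,0],"rotation":[0,0,0],"gripper":0},{"linear":[0,-12,0],"rotation":[0,0,0],"gripper":0}]'
python3 -m creep '[{"linear":[0,-12,0],"rotation":[0,0,0],"gripper":0},{"linear":[0,-12,0],"rotation":[0,0,0],"gripper":0},{"linear":[0,-12,0],"rotation":[0,0,0],"gripper":0},{"linear":[0,-12,0],"rotation":[0,0,0],"gripper":0},{"linear":[0,-12,0],"rotation":[0,0,0],"gripper":0},{"linear":[0,-12,0],"rotation":[0,0,0],"gripper":0},{"linear":[0,-10,0],"rotation":[0,0,0],"gripper":0},{"linear":[0,-8,0],"rotation":[0,0,0],"gripper":0}]'
python3 - <<'E'
from h import *
go(cx([.5302,-.2678,.0963],-186,0,0),down(CA))
E
```

```text
clock: 25.25
tcp_pos: [0.4698, -0.2655, 0.0962]
tcp_rot: [0.001, 0.722, 0.692, 0.001]
wrist_force: [1.7, 0.2, 8.3]
grip_width: 0.114
grasp_force: 30.0
clock: 25.92
tcp_pos: [0.3796, -0.2619, 0.0962]
tcp_rot: [0.001, 0.722, 0.692, 0.001]
wrist_force: [1.8, -0.5, 7.7]
grip_width: 0.118
grasp_force: 30.0
lin [  0.6 -35.3  -0.2] rot [ 0.2  0.  -0. ]
```

```bash

python3 -m creep '[{"linear":[0,-8,0],"rotation":[0,0,0],"gripper":0},{"linear":[0,-8,0],"rotation":[0,0,0],"gripper":0},{"linear":[0,-8,0],"rotation":[0,0,0],"gripper":0},{"linear":[0,-5,0],"rotation":[0,0,0],"gripper":0},{"linear":[0,-3,0],"rotation":[0,0,0],"gripper":0},{"linear":[0,-3,0],"rotation":[0,0,0],"gripper":0},{"linear":[0,-2,0],"rotation":[0,0,0],"gripper":0},{"linear":[0,-2,0],"rotation":[0,0,0],"gripper":0}]'
python3 -m creep '[{"linear":[0,-2,0],"rotation":[0,0,0],"gripper":0},{"linear":[0,-2,0],"rotation":[0,0,0],"gripper":0},{"linear":[0,-2,0],"rotation":[0,0,0],"gripper":0},{"linear":[0,0,0],"rotation":[0,0,0],"gripper":0},{"linear":[0,0,0],"rotation":[0,0,0],"gripper":0},{"linear":[0,0,0],"rotation":[0,0,0],"gripper":0},{"linear":[0,0,0],"rotation":[0,0,0],"gripper":0},{"linear":[0,0,0],"rotation":[0,0,0],"gripper":0}]'
python3 - <<'E'
from h import *
go(cx([.5302,-.2678,.0963],-186,0,0),down(CA))
E
```

```text
clock: 26.58
tcp_pos: [0.3457, -0.2606, 0.0964]
tcp_rot: [0.005, 0.722, 0.692, 0.003]
wrist_force: [35.1, -7.8, -26.0]
grip_width: 0.115
grasp_force: 30.0
clock: 27.25
tcp_pos: [0.3458, -0.2606, 0.0971]
tcp_rot: [0.011, 0.72, 0.693, 0.005]
wrist_force: [59.1, -11.1, -46.4]
grip_width: 0.114
grasp_force: 30.0
lin [ 0.7 -1.5  0.8] rot [1.3 0.4 0.3]
```

The drawer is at its stop (185 mm of travel, with force rising and no further motion). Release, rise and look at the tray.

```bash

python3 -m creep '[{"linear":[0,5,0],"rotation":[0,0,0],"gripper":0},{"linear":[0,3,0],"rotation":[0,0,0],"gripper":25},{"linear":[0,0,0],"rotation":[0,0,0],"gripper":25},{"linear":[0,0,0],"rotation":[0,0,0],"gripper":25},{"linear":[0,0,0],"rotation":[0,0,0],"gripper":25},{"linear":[0,0,-20],"rotation":[0,0,0],"gripper":25},{"linear":[0,0,-40],"rotation":[0,0,0],"gripper":30},{"linear":[0,0,-40],"rotation":[0,0,0],"gripper":30}]'
python3 -m creep '[{"linear":[-15,20,-30],"rotation":[0,0,0],"gripper":40},{"linear":[-15,20,-30],"rotation":[0,0,0],"gripper":40},{"linear":[-15,20,-15],"rotation":[0,0,0],"gripper":40},{"linear":[-15,20,0],"rotation":[0,0,0],"gripper":40},{"linear":[0,25,0],"rotation":[0,0,0],"gripper":40},{"linear":[0,10,0],"rotation":[0,0,0],"gripper":40},{"linear":[0,0,0],"rotation":[0,0,0],"gripper":40},{"linear":[0,0,0],"rotation":[0,0,0],"gripper":40}]'
python3 - <<'E'
from h import *
print(pose()[0])
for n in('wrist','side','top'): d=get_image(n);cv2.imwrite(f'pics/d_{n}.png',d['image']);np.savez(f'd_{n}.npz',**d)
W=cv2.imread('pics/d_wrist.png');S=cv2.imread('pics/d_side.png')
cv2.imwrite('pics/d1.png',np.hstack([cv2.resize(W,(480,360)),cv2.resize(S[200:320,210:316],(318,360))]))
E
```

```text
clock: 27.92
tcp_pos: [0.3408, -0.2596, 0.1955]
tcp_rot: [-0.002, 0.723, 0.691, -0.001]
wrist_force: [0.7, -0.8, 0.3]
grip_width: 0.323
grasp_force: 0.0
clock: 28.58
tcp_pos: [0.4541, -0.3245, 0.2696]
tcp_rot: [-0.001, 0.722, 0.692, -0.001]
wrist_force: [-0.7, 0.1, 0.5]
grip_width: 0.461
grasp_force: 0.0
[ 0.45414449 -0.32454632  0.2696036 ]
```

View pics/d1.png

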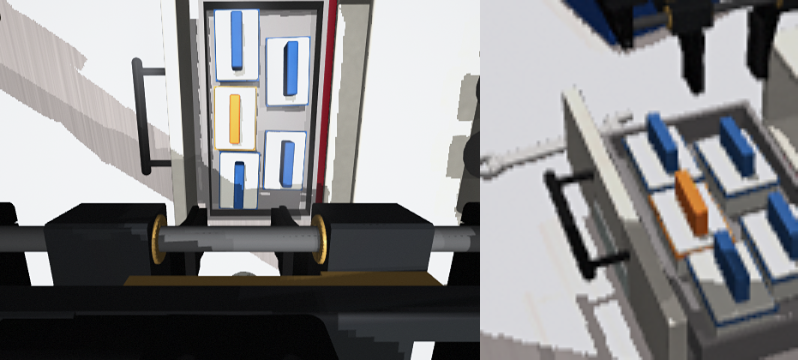

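The wrist view (left) shows five cassettes. The orange one is at about (235,118). The blue ones are at (237,40), (290,68), (240,185) and (287,163). All are upright with ridges along y, and the side view agrees. Next I'll measure them numerically.

```bash
cat >> h.py <<'E'
def ridges(d,roi,amin,blue=((105,150,40),(120,255,255)),org=((8,130,80),(25,255,255))):
    out=[]
    for nm,(lo,hi) in(('b',blue),('o',org)):
        m=mask(d['image'],lo,hi); k=np.zeros_like(m); x0,x1,y0,y1=roi;k[y0:y1,x0:x1]=m[y0:y1,x0:x1]
        k=cv2.morphologyEx(k,cv2.MORPH_OPEN,np.ones((3,3),np.uint8))
        for c in blobs(k,amin):
            r=cv2.minAreaRect(c); out.append((nm,np.array(r[0]),r[1],r[2],cv2.contourArea(c)))
    return out
E
python3 - <<'E'
from h import *
W=dict(np.load('d_wrist.npz'));S=dict(np.load('d_side.npz'))
rw=ridges(W,(235,380,0,250),150); rs=ridges(S,(245,330,200,330),15)
f=lambda v:np.round(v,1).tolist()
for r in rw: print('W',r[0],f(r[1]),f(r[2]),round(r[3]),r[4],np.round(onz(W,r[1],.114),3))
for r in rs: print('S',r[0],f(r[1]),f(r[2]),r[4],np.round(onz(S,r[1],.114),3))
E
```

```text
W b [341.0, 78.5] [61.0, 12.0] 90 669.5 [ 0.52  -0.21   0.114]
W b [275.5, 45.0] [64.0, 11.0] 90 569.5 [ 0.458 -0.178  0.114]
W b [278.4, 215.9] [10.9, 54.1] 2 526.0 [ 0.454 -0.344  0.114]
W o [273.5, 138.5] [11.0, 57.0] 0 615.5 [ 0.453 -0.263  0.114]
S b [293.2, 288.4] [23.3, 7.2] 123.5 [ 0.452 -0.347  0.114]
S b [311.4, 274.8] [22.4, 7.2] 119.0 [ 0.512 -0.322  0.114]
S b [295.2, 248.2] [20.0, 7.2] 101.5 [ 0.517 -0.214  0.114]
S b [270.5, 247.5] [19.2, 5.8] 83.0 [ 0.457 -0.186  0.114]
S b [248.7, 207.0] [15.7, 5.4] 54.0 [0.466 0.022 0.114]
S o [280.2, 266.9] [22.3, 7.1] 116.5 [ 0.452 -0.266  0.114]
```

```bash
python3 - <<'E'
from h import *
W=dict(np.load('d_wrist.npz'));S=dict(np.load('d_side.npz'))
k=1/.857
print('handle W',onz(W,(136*k,60*k),.125),onz(W,(147*k,172*k),.125))
s=lambda x,y:(210+(x-480)/3,200+y/3)
print('handle S',onz(S,s(550,178),.125),onz(S,s(592,275),.125))
print('front top edge S',onz(S,s(566,90),.146),onz(S,s(680,325),.146),'W',onz(W,(187*k,190*k),.146))
for nm,p,z in(('tray L inner',(211,150),.096),('tray R inner',(318,150),.096),('front row left edge',(216,45),.1),('right edge',(257,45),.1),('back row',(265,70),.1),('',(308,70),.1)):
    print(nm,np.round(onz(W,(p[0]*k,p[1]*k),z),3))
c,_=ray(W,(0,0));print('cam',c)
p,_=pose();print('proj tcp',proj(W,p)*.857,'tip',proj(W,p+[0,0,.0147])*.857)
E
```

```text
handle W [ 0.3491933  -0.19664293  0.125     ] [ 0.34571087 -0.32053025  0.125     ]
handle S [ 0.34820506 -0.20499927  0.125     ] [ 0.34544568 -0.3249482   0.125     ]
front top edge S [ 0.39078251 -0.1193869   0.146     ] [ 0.38243081 -0.4147643   0.146     ] W [ 0.39580379 -0.33907225  0.146     ]
tray L inner [ 0.421 -0.301  0.096]
tray R inner [ 0.557 -0.307  0.096]
front row left edge [ 0.435 -0.18   0.1  ]
right edge [ 0.482 -0.182  0.1  ]
back row [ 0.491 -0.209  0.1  ]
 [ 0.542 -0.211  0.1  ]
cam [ 0.45820448 -0.25717941  0.44621371]
proj tcp [236.8421486  215.95022552] tip [236.67095442 224.43160222]
```

```bash
python3 - <<'E'
from h import *
go([.4575,-.182,.14],down(CA))
E
```

```text
lin [142.8  -2.7 130.6] rot [ 0.  -0.  -0.1]
```

```bash

python3 -m creep '[{"linear":[36,-0.7,0],"rotation":[0,0,0],"gripper":40},{"linear":[36,-0.7,0],"rotation":[0,0,0],"gripper":40},{"linear":[36,-0.7,0],"rotation":[0,0,0],"gripper":40},{"linear":[35,-0.7,0],"rotation":[0,0,0],"gripper":40},{"linear":[0,0,33],"rotation":[0,0,0],"gripper":40},{"linear":[0,0,33],"rotation":[0,0,0],"gripper":40},{"linear":[0,0,33],"rotation":[0,0,0],"gripper":40},{"linear":[0,0,31],"rotation":[0,0,0],"gripper":40}]'
python3 - <<'E'
from h import *
go([.4575,-.182,.09],down(CA))
S=get_image('side')
for r in ridges(S,(245,330,225,330),15): print(r[0],np.round(r[1],1),r[4],np.round(onz(S,r[1],.114),3))
E
```

```text
clock: 29.4
tcp_pos: [0.4577, -0.1814, 0.1393]
tcp_rot: [0.0, 0.722, 0.692, 0.001]
wrist_force: [0.1, 0.3, -0.7]
grip_width: 0.46
grasp_force: 0.0
lin [-0.6 -0.2 49.3] rot [ 0.1 -0.1  0. ]
b [311.2 274.9] 124.5 [ 0.512 -0.323  0.114]
b [293.5 288.3] 123.5 [ 0.453 -0.347  0.114]
b [295.  248.5] 99.5 [ 0.516 -0.215  0.114]
b [270.5 247.5] 80.5 [ 0.457 -0.186  0.114]
o [281.3 266.7] 73.5 [ 0.455 -0.267  0.114]
```

Nothing has shifted. Descend and grip A.

```bash

python3 -m creep '[{"linear":[0,0,20],"rotation":[0,0,0],"gripper":40},{"linear":[0,0,15],"rotation":[0,0,0],"gripper":40},{"linear":[0,0,9],"rotation":[0,0,0],"gripper":40},{"linear":[0,0,5],"rotation":[0,0,0],"gripper":40},{"linear":[0,0,0],"rotation":[0,0,0],"gripper":40},{"linear":[0,0,0],"rotation":[0,0,0],"gripper":0},{"linear":[0,0,0],"rotation":[0,0,0],"gripper":0},{"linear":[0,0,0],"rotation":[0,0,0],"gripper":0}]'
python3 -m creep '[{"linear":[0,0,0],"rotation":[0,0,0],"gripper":0},{"linear":[0,0,0],"rotation":[0,0,0],"gripper":0},{"linear":[0,0,0],"rotation":[0,0,0],"gripper":0},{"linear":[0,0,-5],"rotation":[0,0,0],"gripper":0},{"linear":[0,0,-20],"rotation":[0,0,0],"gripper":0},{"linear":[0,0,-30],"rotation":[0,0,0],"gripper":0},{"linear":[0,0,-35],"rotation":[0,0,0],"gripper":0},{"linear":[0,0,-15],"rotation":[0,0,0],"gripper":0}]'
python3 - <<'E'
from h import *
print(get_obs()['joints'])
go(bx(34,46,120),down(BA))
E
```

```text
clock: 30.12
tcp_pos: [0.4591, -0.1818, 0.0922]
tcp_rot: [0.0, 0.722, 0.692, 0.001]
wrist_force: [0.3, -0.9, -0.3]
grip_width: 0.311
grasp_force: 0.0
clock: 30.78
tcp_pos: [0.4597, -0.1824, 0.2005]
tcp_rot: [0.002, 0.722, 0.692, 0.001]
wrist_force: [0.4, 0.1, -1.4]
grip_width: 0.135
grasp_force: 30.0
[-0.30713526  0.02542747  0.6102943   1.83815905 -0.01601872  1.27854144
  0.26395811]
lin [482.1 110.2  80.8] rot [  0.2   0.  -14. ]
```

```bash

python3 -m creep '[{"linear":[30,7,0],"rotation":[0,0,0],"gripper":0},{"linear":[40,9.2,0],"rotation":[0,0,0],"gripper":0},{"linear":[40,9.2,0],"rotation":[0,0,0],"gripper":0},{"linear":[40,9.2,0],"rotation":[0,0,0],"gripper":0},{"linear":[40,9.2,0],"rotation":[0,0,0],"gripper":0},{"linear":[40,9.2,0],"rotation":[0,0,0],"gripper":0},{"linear":[40,9.2,0],"rotation":[0,0,0],"gripper":0},{"linear":[40,9.2,0],"rotation":[0,0,0],"gripper":0}]'
python3 -m creep '[{"linear":[40,9.2,0],"rotation":[0,0,0],"gripper":0},{"linear":[40,9.2,0],"rotation":[0,0,0],"gripper":0},{"linear":[40,9.2,0],"rotation":[0,0,0],"gripper":0},{"linear":[40,9,0],"rotation":[0,0,0],"gripper":0},{"linear":[12,2,0],"rotation":[0,0,-7],"gripper":0},{"linear":[0,0,0],"rotation":[0,0,-7],"gripper":0},{"linear":[0,0,20],"rotation":[0,0,0],"gripper":0},{"linear":[0,0,20],"rotation":[0,0,0],"gripper":0}]'
python3 - <<'E'
from h import *
go(bx(34,46,30),down(BA))
S=get_image('side')
for r in ridges(S,(245,330,225,330),15): print(r[0],np.round(r[1],1),r[4],np.round(onz(S,r[1],.114),3))
E
```

```text
clock: 31.45
tcp_pos: [0.5433, 0.127, 0.1967]
tcp_rot: [-0.0, 0.722, 0.692, 0.0]
wrist_force: [0.8, -0.9, -1.0]
grip_width: 0.137
grasp_force: 30.0
clock: 32.12
tcp_pos: [0.5898, 0.2957, 0.1569]
tcp_rot: [0.0, 0.632, 0.775, 0.001]
wrist_force: [0.6, 0.5, -2.0]
grip_width: 0.137
grasp_force: 30.0
lin [ -1.7   0.7 126.9] rot [ 0.1 -0.   0.1]
b [293.2 288.4] 121.5 [ 0.452 -0.347  0.114]
b [311.2 274.9] 120.0 [ 0.512 -0.323  0.114]
b [295.1 248.2] 100.5 [ 0.517 -0.214  0.114]
o [280.3 266.9] 105.0 [ 0.453 -0.266  0.114]
```

```bash

python3 -m creep '[{"linear":[-1.7,0.7,38],"rotation":[0,0,0],"gripper":0},{"linear":[0,0,38],"rotation":[0,0,0],"gripper":0},{"linear":[0,0,25],"rotation":[0,0,0],"gripper":0},{"linear":[0,0,14],"rotation":[0,0,0],"gripper":0},{"linear":[0,0,8],"rotation":[0,0,0],"gripper":0},{"linear":[0,0,3],"rotation":[0,0,0],"gripper":0},{"linear":[0,0,1],"rotation":[0,0,0],"gripper":0},{"linear":[0,0,0],"rotation":[0,0,0],"gripper":0}]'

```

```text
clock: 32.83
tcp_pos: [0.5911, 0.2941, 0.031]
tcp_rot: [0.0, 0.632, 0.775, 0.001]
wrist_force: [-0.1, 0.6, -0.1]
grip_width: 0.131
grasp_force: 30.0
```

```bash

python3 -m creep '[{"linear":[0,0,1],"rotation":[0,0,0],"gripper":0},{"linear":[0,0,0],"rotation":[0,0,0],"gripper":0},{"linear":[0,0,0],"rotation":[0,0,0],"gripper":26},{"linear":[0,0,0],"rotation":[0,0,0],"gripper":26},{"linear":[0,0,0],"rotation":[0,0,0],"gripper":26},{"linear":[0,0,0],"rotation":[0,0,0],"gripper":26},{"linear":[0,0,-12],"rotation":[0,0,0],"gripper":26},{"linear":[0,0,-25],"rotation":[0,0,0],"gripper":26}]'
python3 -m creep '[{"linear":[0,0,-40],"rotation":[0,0,0],"gripper":26},{"linear":[0,0,-40],"rotation":[0,0,0],"gripper":26},{"linear":[0,0,-20],"rotation":[0,0,0],"gripper":40},{"linear":[0,0,0],"rotation":[0,0,7],"gripper":40},{"linear":[0,0,0],"rotation":[0,0,7],"gripper":40},{"linear":[-40,-6,0],"rotation":[0,0,0],"gripper":40},{"linear":[-40,-6,0],"rotation":[0,0,0],"gripper":40},{"linear":[-40,-6,0],"rotation":[0,0,0],"gripper":40}]'
python3 - <<'E'
from h import *
go([.5185,-.212,.19],down(CA))
W=get_image('wrist')
for r in ridges(W,(150,450,0,235),80): print('W',r[0],np.round(r[1],1),np.round(r[2]),r[4],np.round(onz(W,r[1],.052),3))
print(bx(34,46,0))
E
```

```text
clock: 33.5
tcp_pos: [0.5882, 0.2927, 0.0633]
tcp_rot: [-0.001, 0.632, 0.775, -0.003]
wrist_force: [-0.4, -0.2, 0.1]
grip_width: 0.299
grasp_force: 0.0
clock: 34.17
tcp_pos: [0.5665, 0.1734, 0.1661]
tcp_rot: [0.0, 0.722, 0.692, 0.0]
wrist_force: [1.8, -0.9, -0.2]
grip_width: 0.455
grasp_force: 0.0
lin [-387.1  -31.9  -24. ] rot [ 0.  -0.   0.1]
W b [275.4 122.1] [231. 169.] 33997.5 [0.568 0.249 0.052]
[0.59114651 0.29435505 0.        ]
```

```bash

python3 -m creep '[{"linear":[-39,-3.2,-3],"rotation":[0,0,0],"gripper":40},{"linear":[-39,-3.2,-3],"rotation":[0,0,0],"gripper":40},{"linear":[-39,-3.2,-3],"rotation":[0,0,0],"gripper":40},{"linear":[-39,-3.2,-3],"rotation":[0,0,0],"gripper":40},{"linear":[-39,-3.2,0],"rotation":[0,0,0],"gripper":40},{"linear":[-39,-3.2,0],"rotation":[0,0,0],"gripper":40},{"linear":[-39,-3.2,0],"rotation":[0,0,0],"gripper":40},{"linear":[-39,-3.2,0],"rotation":[0,0,0],"gripper":40}]'
python3 -m creep '[{"linear":[-39,-3.2,0],"rotation":[0,0,0],"gripper":40},{"linear":[-35,-3.2,0],"rotation":[0,0,0],"gripper":40},{"linear":[0,0,15],"rotation":[0,0,0],"gripper":40},{"linear":[0,0,15],"rotation":[0,0,0],"gripper":40},{"linear":[0,0,10],"rotation":[0,0,0],"gripper":40},{"linear":[0,0,0],"rotation":[0,0,0],"gripper":40},{"linear":[0,0,0],"rotation":[0,0,0],"gripper":40},{"linear":[0,0,0],"rotation":[0,0,0],"gripper":40}]'
python3 - <<'E'
from h import *
go([.5185,-.212,.0905],down(CA))
S=get_image('side')
for r in ridges(S,(245,330,225,330),15): print(r[0],np.round(r[1],1),r[4],np.round(onz(S,r[1],.114),3))
E
```

```text
clock: 34.88
tcp_pos: [0.5277, -0.138, 0.1786]
tcp_rot: [0.0, 0.722, 0.692, 0.001]
wrist_force: [0.4, -0.1, -0.5]
grip_width: 0.464
grasp_force: 0.0
clock: 35.55
tcp_pos: [0.5191, -0.2095, 0.1383]
tcp_rot: [0.0, 0.722, 0.692, 0.0]
wrist_force: [0.4, 0.1, -0.2]
grip_width: 0.457
grasp_force: 0.0
lin [-2.6 -0.5 47.8] rot [ 0.1 -0.   0.1]
b [289.6 293.2] 129.0 [ 0.438 -0.358  0.114]
b [311.4 274.8] 125.5 [ 0.512 -0.322  0.114]
b [295.1 248.2] 100.5 [ 0.517 -0.214  0.114]
o [280.3 267.1] 84.5 [ 0.452 -0.267  0.114]
```

Cassette D has been knocked, so I'll re-measure it before grasping. Grip B now.

```bash

python3 -m creep '[{"linear":[-2.6,-0.5,20],"rotation":[0,0,0],"gripper":40},{"linear":[0,0,15],"rotation":[0,0,0],"gripper":40},{"linear":[0,0,8],"rotation":[0,0,0],"gripper":40},{"linear":[0,0,5],"rotation":[0,0,0],"gripper":40},{"linear":[0,0,0],"rotation":[0,0,0],"gripper":40},{"linear":[0,0,0],"rotation":[0,0,0],"gripper":0},{"linear":[0,0,0],"rotation":[0,0,0],"gripper":0},{"linear":[0,0,0],"rotation":[0,0,0],"gripper":0}]'
python3 -m creep '[{"linear":[0,0,0],"rotation":[0,0,0],"gripper":0},{"linear":[0,0,0],"rotation":[0,0,0],"gripper":0},{"linear":[0,0,0],"rotation":[0,0,0],"gripper":0},{"linear":[0,0,-5],"rotation":[0,0,0],"gripper":0},{"linear":[0,0,-20],"rotation":[0,0,0],"gripper":0},{"linear":[0,0,-30],"rotation":[0,0,0],"gripper":0},{"linear":[0,0,-35],"rotation":[0,0,0],"gripper":0},{"linear":[0,0,-15],"rotation":[0,0,0],"gripper":0}]'
python3 - <<'E'
from h import *
go(bx(-34,46,120),down(BA))
E
```

```text
clock: 36.27
tcp_pos: [0.5184, -0.2125, 0.0901]
tcp_rot: [0.0, 0.722, 0.692, 0.0]
wrist_force: [-1.1, -0.3, -1.0]
grip_width: 0.308
grasp_force: 0.0
clock: 36.93
tcp_pos: [0.519, -0.2131, 0.1987]
tcp_rot: [0.002, 0.722, 0.692, 0.001]
wrist_force: [0.1, -0.1, -1.0]
grip_width: 0.133
grasp_force: 30.0
lin [493.8 -16.3  78.3] rot [  0.2   0.1 -14. ]
```

```bash

python3 -m creep '[{"linear":[30,-1.3,0],"rotation":[0,0,0],"gripper":0},{"linear":[40,-1.3,0],"rotation":[0,0,0],"gripper":0},{"linear":[40,-1.3,0],"rotation":[0,0,0],"gripper":0},{"linear":[40,-1.3,0],"rotation":[0,0,0],"gripper":0},{"linear":[40,-1.3,0],"rotation":[0,0,0],"gripper":0},{"linear":[40,-1.3,0],"rotation":[0,0,0],"gripper":0},{"linear":[40,-1.3,0],"rotation":[0,0,0],"gripper":0},{"linear":[40,-1.3,0],"rotation":[0,0,0],"gripper":0}]'
python3 -m creep '[{"linear":[40,-1.3,0],"rotation":[0,0,0],"gripper":0},{"linear":[40,-1.3,0],"rotation":[0,0,0],"gripper":0},{"linear":[40,-1.3,0],"rotation":[0,0,0],"gripper":0},{"linear":[40,-1.3,0],"rotation":[0,0,0],"gripper":0},{"linear":[24,-0.7,0],"rotation":[0,0,-7],"gripper":0},{"linear":[0,0,0],"rotation":[0,0,-7],"gripper":0},{"linear":[0,0,20],"rotation":[0,0,0],"gripper":0},{"linear":[0,0,20],"rotation":[0,0,0],"gripper":0}]'
python3 - <<'E'
from h import *
go(bx(-34,46,30),down(BA))
E
```

```text
clock: 37.6
tcp_pos: [0.5204, 0.0996, 0.1948]
tcp_rot: [0.0, 0.722, 0.692, 0.0]
wrist_force: [1.0, -0.2, -1.9]
grip_width: 0.135
grasp_force: 30.0
clock: 38.27
tcp_pos: [0.5234, 0.2827, 0.1549]
tcp_rot: [0.0, 0.632, 0.775, 0.001]
wrist_force: [0.1, -0.3, -1.5]
grip_width: 0.132
grasp_force: 30.0
lin [ -2.2   0.4 124.9] rot [ 0.1 -0.   0.1]
```

```bash

python3 -m creep '[{"linear":[-2.2,0.4,38],"rotation":[0,0,0],"gripper":0},{"linear":[0,0,38],"rotation":[0,0,0],"gripper":0},{"linear":[0,0,25],"rotation":[0,0,0],"gripper":0},{"linear":[0,0,12],"rotation":[0,0,0],"gripper":0},{"linear":[0,0,8],"rotation":[0,0,0],"gripper":0},{"linear":[0,0,3],"rotation":[0,0,0],"gripper":0},{"linear":[0,0,1],"rotation":[0,0,0],"gripper":0},{"linear":[0,0,1],"rotation":[0,0,0],"gripper":0}]'
python3 -m creep '[{"linear":[0,0,0],"rotation":[0,0,0],"gripper":0},{"linear":[0,0,0],"rotation":[0,0,0],"gripper":0},{"linear":[0,0,0],"rotation":[0,0,0],"gripper":26},{"linear":[0,0,0],"rotation":[0,0,0],"gripper":26},{"linear":[0,0,0],"rotation":[0,0,0],"gripper":26},{"linear":[0,0,0],"rotation":[0,0,0],"gripper":26},{"linear":[0,0,-12],"rotation":[0,0,0],"gripper":26},{"linear":[0,0,-25],"rotation":[0,0,0],"gripper":26}]'
python3 -m creep '[{"linear":[0,0,-40],"rotation":[0,0,0],"gripper":26},{"linear":[0,0,-40],"rotation":[0,0,0],"gripper":26},{"linear":[0,0,-20],"rotation":[0,0,0],"gripper":40},{"linear":[0,0,0],"rotation":[0,0,7],"gripper":40},{"linear":[0,0,0],"rotation":[0,0,7],"gripper":40},{"linear":[-40,0,0],"rotation":[0,0,0],"gripper":40},{"linear":[-40,0,0],"rotation":[0,0,0],"gripper":40},{"linear":[-40,0,0],"rotation":[0,0,0],"gripper":40}]'
python3 - <<'E'
from h import *
go([.512,-.322,.19],down(CA))
S=get_image('side')
for r in ridges(S,(245,330,225,330),15): print(r[0],np.round(r[1],1),r[4],np.round(onz(S,r[1],.114),3))
E
```

```text
clock: 38.93
tcp_pos: [0.5247, 0.2804, 0.0299]
tcp_rot: [0.0, 0.632, 0.775, 0.001]
wrist_force: [0.6, -0.2, -1.0]
grip_width: 0.132
grasp_force: 30.0
clock: 39.6
tcp_pos: [0.5218, 0.2788, 0.0636]
tcp_rot: [-0.001, 0.632, 0.775, -0.002]
wrist_force: [0.5, 0.4, -0.3]
grip_width: 0.299
grasp_force: 0.0
clock: 40.27
tcp_pos: [0.5182, 0.1588, 0.1662]
tcp_rot: [0.0, 0.722, 0.692, 0.0]
wrist_force: [0.4, -0.2, 0.3]
grip_width: 0.455
grasp_force: 0.0
lin [-480.7   13.8  -24. ] rot [ 0.  -0.   0.1]
b [289.6 293.2] 126.0 [ 0.438 -0.358  0.114]
b [311.5 275. ] 120.5 [ 0.512 -0.323  0.114]
o [280.2 266.9] 105.0 [ 0.452 -0.266  0.114]
```

```bash

python3 -m creep '[{"linear":[-40,1.1,-3],"rotation":[0,0,0],"gripper":40},{"linear":[-40,1.1,-3],"rotation":[0,0,0],"gripper":40},{"linear":[-40,1.1,-3],"rotation":[0,0,0],"gripper":40},{"linear":[-40,1.1,-3],"rotation":[0,0,0],"gripper":40},{"linear":[-40,1.1,0],"rotation":[0,0,0],"gripper":40},{"linear":[-40,1.1,0],"rotation":[0,0,0],"gripper":40},{"linear":[-40,1.1,0],"rotation":[0,0,0],"gripper":40},{"linear":[-40,1.1,0],"rotation":[0,0,0],"gripper":40}]'
python3 -m creep '[{"linear":[-40,1.1,-20],"rotation":[0,0,0],"gripper":40},{"linear":[-40,1.1,-30],"rotation":[0,0,0],"gripper":40},{"linear":[-40,1.1,-30],"rotation":[0,0,0],"gripper":40},{"linear":[-40,1.1,0],"rotation":[0,0,0],"gripper":40},{"linear":[0,0,0],"rotation":[0,0,0],"gripper":40},{"linear":[0,0,0],"rotation":[0,0,0],"gripper":40},{"linear":[0,0,0],"rotation":[0,0,0],"gripper":40},{"linear":[0,0,0],"rotation":[0,0,0],"gripper":40}]'
python3 - <<'E'
from h import *
go([.512,-.322,.14],down(CA))
W=get_image('wrist');S=get_image('side')
cv2.imwrite('pics/e_w.png',W['image'])
for n,d,roi,a in(('W',W,(150,400,0,260),150),('S',S,(245,330,225,330),15)):
    for r in ridges(d,roi,a): print(n,r[0],np.round(r[1],1),np.round(r[2]),round(r[3],1),r[4],np.round(onz(d,r[1],.114),3))
E
```

```text
clock: 40.98
tcp_pos: [0.5133, -0.1621, 0.1785]
tcp_rot: [0.0, 0.722, 0.692, 0.001]
wrist_force: [1.7, -0.0, -0.1]
grip_width: 0.455
grasp_force: 0.0
clock: 41.65
tcp_pos: [0.5117, -0.3026, 0.2459]
tcp_rot: [-0.0, 0.721, 0.692, 0.0]
wrist_force: [-0.5, 0.8, 0.3]
grip_width: 0.461
grasp_force: 0.0
lin [-19.5   1.1 105.9] rot [-0.  -0.1  0.1]
W b [280.2 219.5] [12. 57.] 1.4 605.0 [ 0.514 -0.32   0.114]
W b [206.  244.5] [29. 12.] 90.0 300.0 [ 0.438 -0.343  0.114]
W o [211.5 166. ] [58. 13.] 90.0 682.5 [ 0.45  -0.264  0.114]
S b [289.6 293.2] [24.  7.] 63.4 131.5 [ 0.438 -0.358  0.114]
S b [311.4 274.8] [22.  7.] 63.4 122.0 [ 0.512 -0.322  0.114]
S o [280.2 266.9] [22.  7.] 63.4 101.5 [ 0.452 -0.266  0.114]
```

```bash

python3 -m creep '[{"linear":[-19,1,30],"rotation":[0,0,0],"gripper":40},{"linear":[0,0,38],"rotation":[0,0,0],"gripper":40},{"linear":[0,0,38],"rotation":[0,0,0],"gripper":40},{"linear":[0,0,25],"rotation":[0,0,0],"gripper":40},{"linear":[0,0,15],"rotation":[0,0,0],"gripper":40},{"linear":[0,0,9],"rotation":[0,0,0],"gripper":40},{"linear":[0,0,0],"rotation":[0,0,0],"gripper":40},{"linear":[0,0,0],"rotation":[0,0,0],"gripper":40}]'
python3 -m creep '[{"linear":[0,0,0],"rotation":[0,0,0],"gripper":0},{"linear":[0,0,0],"rotation":[0,0,0],"gripper":0},{"linear":[0,0,0],"rotation":[0,0,0],"gripper":0},{"linear":[0,0,0],"rotation":[0,0,0],"gripper":0},{"linear":[0,0,0],"rotation":[0,0,0],"gripper":0},{"linear":[0,0,0],"rotation":[0,0,0],"gripper":0},{"linear":[0,0,-5],"rotation":[0,0,0],"gripper":0},{"linear":[0,0,-15],"rotation":[0,0,0],"gripper":0}]'
python3 -m creep '[{"linear":[0,0,-20],"rotation":[0,0,0],"gripper":0},{"linear":[0,0,-30],"rotation":[0,0,0],"gripper":0},{"linear":[0,0,-30],"rotation":[0,0,0],"gripper":0},{"linear":[0,0,-5],"rotation":[0,0,0],"gripper":0},{"linear":[0,0,0],"rotation":[0,0,0],"gripper":0},{"linear":[0,0,0],"rotation":[0,0,0],"gripper":0},{"linear":[0,0,0],"rotation":[0,0,0],"gripper":0},{"linear":[0,0,0],"rotation":[0,0,0],"gripper":0}]'
python3 - <<'E'
from h import *
go(bx(34,-46,120),down(BA))
S=get_image('side')
for r in ridges(S,(245,330,225,330),15): print('S',r[0],np.round(r[1],1),np.round(onz(S,r[1],.114),3))
E
```

```text
clock: 42.42
tcp_pos: [0.5119, -0.3228, 0.0916]
tcp_rot: [0.0, 0.722, 0.692, 0.0]
wrist_force: [-0.3, 0.3, 0.0]
grip_width: 0.462
grasp_force: 0.0
clock: 43.08
tcp_pos: [0.5102, -0.3223, 0.1093]
tcp_rot: [-0.002, 0.722, 0.692, -0.001]
wrist_force: [0.1, 0.2, -1.4]
grip_width: 0.135
grasp_force: 30.0
clock: 43.75
tcp_pos: [0.5109, -0.3226, 0.1943]
tcp_rot: [-0.001, 0.722, 0.692, -0.0]
wrist_force: [0.2, 0.3, -1.8]
grip_width: 0.137
grasp_force: 30.0
lin [530.5  76.1  74.7] rot [ -0.1  -0.1 -14. ]
S b [289.6 293.2] [ 0.438 -0.358  0.114]
S b [316.  245.5] [ 0.574 -0.226  0.114]
S o [280.2 266.9] [ 0.452 -0.266  0.114]
```

```bash

python3 -m creep '[{"linear":[30,5,0],"rotation":[0,0,0],"gripper":0},{"linear":[40,5.7,0],"rotation":[0,0,0],"gripper":0},{"linear":[40,5.7,0],"rotation":[0,0,0],"gripper":0},{"linear":[40,5.7,0],"rotation":[0,0,0],"gripper":0},{"linear":[40,5.7,0],"rotation":[0,0,0],"gripper":0},{"linear":[40,5.7,0],"rotation":[0,0,0],"gripper":0},{"linear":[40,5.7,0],"rotation":[0,0,0],"gripper":0},{"linear":[40,5.7,0],"rotation":[0,0,0],"gripper":0}]'
python3 -m creep '[{"linear":[40,5.7,0],"rotation":[0,0,0],"gripper":0},{"linear":[40,5.7,0],"rotation":[0,0,0],"gripper":0},{"linear":[40,5.7,0],"rotation":[0,0,0],"gripper":0},{"linear":[40,5.7,0],"rotation":[0,0,0],"gripper":0},{"linear":[40,5.7,0],"rotation":[0,0,-7],"gripper":0},{"linear":[19,-2,0],"rotation":[0,0,-7],"gripper":0},{"linear":[0,0,20],"rotation":[0,0,0],"gripper":0},{"linear":[0,0,20],"rotation":[0,0,0],"gripper":0}]'
python3 - <<'E'
from h import *
go(bx(34,-46,30),down(BA))
E
```

```text
clock: 44.47
tcp_pos: [0.5693, -0.0134, 0.1954]
tcp_rot: [-0.0, 0.722, 0.692, -0.0]
wrist_force: [1.6, -1.1, -1.3]
grip_width: 0.133
grasp_force: 30.0
clock: 45.13
tcp_pos: [0.6031, 0.2044, 0.1552]
tcp_rot: [-0.0, 0.631, 0.776, 0.0]
wrist_force: [-0.3, -0.3, -1.9]
grip_width: 0.133
grasp_force: 30.0
lin [ -1.6   6.1 125.2] rot [ 0.  -0.   0.3]
```

```bash

python3 -m creep '[{"linear":[-1.6,6.1,30],"rotation":[0,0,0],"gripper":0},{"linear":[0,0,38],"rotation":[0,0,0],"gripper":0},{"linear":[0,0,30],"rotation":[0,0,0],"gripper":0},{"linear":[0,0,15],"rotation":[0,0,0],"gripper":0},{"linear":[0,0,8],"rotation":[0,0,0],"gripper":0},{"linear":[0,0,3],"rotation":[0,0,0],"gripper":0},{"linear":[0,0,1],"rotation":[0,0,0],"gripper":0},{"linear":[0,0,1],"rotation":[0,0,0],"gripper":0}]'
python3 -m creep '[{"linear":[0,0,0],"rotation":[0,0,0],"gripper":0},{"linear":[0,0,0],"rotation":[0,0,0],"gripper":0},{"linear":[0,0,0],"rotation":[0,0,0],"gripper":26},{"linear":[0,0,0],"rotation":[0,0,0],"gripper":26},{"linear":[0,0,0],"rotation":[0,0,0],"gripper":26},{"linear":[0,0,0],"rotation":[0,0,0],"gripper":26},{"linear":[0,0,-12],"rotation":[0,0,0],"gripper":26},{"linear":[0,0,-25],"rotation":[0,0,0],"gripper":26}]'
python3 -m creep '[{"linear":[0,0,-40],"rotation":[0,0,0],"gripper":26},{"linear":[0,0,-40],"rotation":[0,0,0],"gripper":26},{"linear":[0,0,-40],"rotation":[0,0,0],"gripper":40},{"linear":[0,0,-30],"rotation":[0,0,7],"gripper":40},{"linear":[0,0,-10],"rotation":[0,0,7],"gripper":40},{"linear":[-40,0,0],"rotation":[0,0,0],"gripper":40},{"linear":[-40,0,0],"rotation":[0,0,0],"gripper":40},{"linear":[-40,0,0],"rotation":[0,0,0],"gripper":40}]'
python3 - <<'E'
from h import *
go([.445,-.34,.25],down(CA))
E
```

```text
clock: 45.8
tcp_pos: [0.6104, 0.2019, 0.0312]
tcp_rot: [0.0, 0.632, 0.775, 0.001]
wrist_force: [0.6, 0.0, 0.2]
grip_width: 0.139
grasp_force: 30.0
clock: 46.47
tcp_pos: [0.6075, 0.2011, 0.065]
tcp_rot: [-0.001, 0.632, 0.775, -0.002]
wrist_force: [0.5, -0.1, -1.2]
grip_width: 0.295
grasp_force: 0.0
clock: 47.13
tcp_pos: [0.6041, 0.0807, 0.2282]
tcp_rot: [0.0, 0.722, 0.692, 0.001]
wrist_force: [0.1, -0.0, -0.1]
grip_width: 0.458
grasp_force: 0.0
lin [-427.  -141.5  -22.1] rot [ 0.1 -0.   0.1]
```

```bash

python3 -m creep '[{"linear":[-38,-11.8,-4],"rotation":[0,0,0],"gripper":40},{"linear":[-38,-11.8,-4],"rotation":[0,0,0],"gripper":40},{"linear":[-38,-11.8,-4],"rotation":[0,0,0],"gripper":40},{"linear":[-38,-11.8,-4],"rotation":[0,0,0],"gripper":40},{"linear":[-38,-11.8,-4],"rotation":[0,0,0],"gripper":40},{"linear":[-38,-11.8,0],"rotation":[0,0,0],"gripper":40},{"linear":[-38,-11.8,0],"rotation":[0,0,0],"gripper":40},{"linear":[-38,-11.8,0],"rotation":[0,0,0],"gripper":40}]'
python3 -m creep '[{"linear":[-38,-11.8,0],"rotation":[0,0,0],"gripper":40},{"linear":[-38,-11.8,0],"rotation":[0,0,0],"gripper":40},{"linear":[-38,-11.8,0],"rotation":[0,0,0],"gripper":40},{"linear":[-38,-11.8,0],"rotation":[0,0,0],"gripper":40},{"linear":[0,0,0],"rotation":[0,0,0],"gripper":40},{"linear":[0,0,0],"rotation":[0,0,0],"gripper":40},{"linear":[0,0,0],"rotation":[0,0,0],"gripper":40},{"linear":[0,0,0],"rotation":[0,0,0],"gripper":40}]'
python3 - <<'E'
from h import *
go([.44,-.35,.14],down(CA))
W=get_image('wrist');S=get_image('side')
cv2.imwrite('pics/f_w.png',W['image'])
for n,d,roi,a in(('W',W,(150,400,0,260),150),('S',S,(245,330,225,330),15)):
    for r in ridges(d,roi,a): print(n,r[0],np.round(r[1],1),np.round(r[2]),round(r[3],1),r[4],np.round(onz(d,r[1],.114),3))
E
```

```text
clock: 47.8
tcp_pos: [0.4959, -0.2197, 0.2482]
tcp_rot: [0.0, 0.722, 0.692, 0.001]
wrist_force: [0.4, -1.0, -0.1]
grip_width: 0.459
grasp_force: 0.0
clock: 48.47
tcp_pos: [0.4443, -0.3663, 0.2472]
tcp_rot: [-0.0, 0.721, 0.693, 0.0]
wrist_force: [-0.3, -0.1, -0.9]
grip_width: 0.458
grasp_force: 0.0
lin [ 16.1  -5.  107.2] rot [ 0.  -0.   0.1]
W b [272.  190.5] [57. 12.] 90.0 627.0 [ 0.44  -0.354  0.114]
W o [282.   89.5] [65. 12.] 90.0 672.0 [ 0.453 -0.262  0.114]
S b [289.6 293.2] [24.  7.] 63.4 129.0 [ 0.438 -0.358  0.114]
S o [280.2 266.9] [22.  7.] 63.4 114.0 [ 0.452 -0.266  0.114]
```

```bash

python3 -m creep '[{"linear":[10,-4.6,20],"rotation":[0,0,0],"gripper":30},{"linear":[0,0,38],"rotation":[0,0,0],"gripper":30},{"linear":[0,0,38],"rotation":[0,0,0],"gripper":30},{"linear":[0,0,25],"rotation":[0,0,0],"gripper":30},{"linear":[0,0,15],"rotation":[0,0,0],"gripper":30},{"linear":[0,0,14],"rotation":[0,0,0],"gripper":30},{"linear":[0,0,6],"rotation":[0,0,0],"gripper":30},{"linear":[0,0,0],"rotation":[0,0,0],"gripper":30}]'
python3 -m creep '[{"linear":[0,0,0],"rotation":[0,0,0],"gripper":0},{"linear":[0,0,0],"rotation":[0,0,0],"gripper":0},{"linear":[0,0,0],"rotation":[0,0,0],"gripper":0},{"linear":[0,0,0],"rotation":[0,0,0],"gripper":0},{"linear":[0,0,0],"rotation":[0,0,0],"gripper":0},{"linear":[0,0,0],"rotation":[0,0,0],"gripper":0},{"linear":[0,0,-5],"rotation":[0,0,0],"gripper":0},{"linear":[0,0,-15],"rotation":[0,0,0],"gripper":0}]'
python3 -m creep '[{"linear":[0,0,-20],"rotation":[0,0,0],"gripper":0},{"linear":[0,0,-30],"rotation":[0,0,0],"gripper":0},{"linear":[0,0,-30],"rotation":[0,0,0],"gripper":0},{"linear":[0,0,-5],"rotation":[0,0,0],"gripper":0},{"linear":[0,0,0],"rotation":[0,0,0],"gripper":0},{"linear":[0,0,0],"rotation":[0,0,0],"gripper":0},{"linear":[0,0,0],"rotation":[0,0,0],"gripper":0},{"linear":[0,0,0],"rotation":[0,0,0],"gripper":0}]'
python3 - <<'E'
from h import *
go(bx(-34,-46,120),down(BA))
S=get_image('side')
for r in ridges(S,(245,330,225,330),15): print('S',r[0],np.round(r[1],1),np.round(onz(S,r[1],.114),3))
E
```

```text
clock: 49.23
tcp_pos: [0.439, -0.3563, 0.0898]
tcp_rot: [-0.001, 0.722, 0.692, -0.0]
wrist_force: [-0.3, 0.4, -1.2]
grip_width: 0.343
grasp_force: 0.0
clock: 49.9
tcp_pos: [0.4382, -0.3566, 0.1095]
tcp_rot: [-0.002, 0.722, 0.692, -0.0]
wrist_force: [0.3, 0.7, -2.2]
grip_width: 0.141
grasp_force: 29.9
clock: 50.57
tcp_pos: [0.4385, -0.357, 0.1944]
tcp_rot: [-0.001, 0.722, 0.692, -0.0]
wrist_force: [0.3, -0.4, -2.4]
grip_width: 0.132
grasp_force: 29.9
lin [551.5  80.9  74.8] rot [ -0.1  -0.1 -14. ]
S b [293. 263.] [ 0.488 -0.265  0.114]
```

```bash

python3 -m creep '[{"linear":[30,5,0],"rotation":[0,0,0],"gripper":0},{"linear":[40,5.9,0],"rotation":[0,0,0],"gripper":0},{"linear":[40,5.9,0],"rotation":[0,0,0],"gripper":0},{"linear":[40,5.9,0],"rotation":[0,0,0],"gripper":0},{"linear":[40,5.9,0],"rotation":[0,0,0],"gripper":0},{"linear":[40,5.9,0],"rotation":[0,0,0],"gripper":0},{"linear":[40,5.9,0],"rotation":[0,0,0],"gripper":0},{"linear":[40,5.9,0],"rotation":[0,0,0],"gripper":0}]'
python3 -m creep '[{"linear":[40,5.9,0],"rotation":[0,0,0],"gripper":0},{"linear":[40,5.9,0],"rotation":[0,0,0],"gripper":0},{"linear":[40,5.9,0],"rotation":[0,0,0],"gripper":0},{"linear":[40,5.9,0],"rotation":[0,0,0],"gripper":0},{"linear":[40,5.9,0],"rotation":[0,0,0],"gripper":0},{"linear":[38,5.9,0],"rotation":[0,0,0],"gripper":0},{"linear":[0,0,20],"rotation":[0,0,-7],"gripper":0},{"linear":[0,0,20],"rotation":[0,0,-7],"gripper":0}]'
python3 - <<'E'
from h import *
go(bx(-34,-46,30),down(BA))
S=get_image('side')
for r in ridges(S,(245,330,225,330),15): print('S',r[0],np.round(r[1],1),np.round(onz(S,r[1],.114),3))
E
```

```text
clock: 51.28
tcp_pos: [0.4983, -0.0478, 0.1954]
tcp_rot: [-0.0, 0.722, 0.692, -0.0]
wrist_force: [1.7, -0.1, -1.6]
grip_width: 0.135
grasp_force: 29.9
clock: 51.95
tcp_pos: [0.5442, 0.1898, 0.1549]
tcp_rot: [-0.0, 0.629, 0.778, 0.0]
wrist_force: [0.6, -1.2, -2.6]
grip_width: 0.136
grasp_force: 29.9
lin [  1.   -1.2 124.9] rot [ 0.  -0.   0.6]
S o [280.2 266.9] [ 0.452 -0.266  0.114]
```

```bash

python3 -m creep '[{"linear":[1,-1,30],"rotation":[0,0,0],"gripper":0},{"linear":[0,0,38],"rotation":[0,0,0],"gripper":0},{"linear":[0,0,30],"rotation":[0,0,0],"gripper":0},{"linear":[0,0,15],"rotation":[0,0,0],"gripper":0},{"linear":[0,0,8],"rotation":[0,0,0],"gripper":0},{"linear":[0,0,3],"rotation":[0,0,0],"gripper":0},{"linear":[0,0,1],"rotation":[0,0,0],"gripper":0},{"linear":[0,0,1],"rotation":[0,0,0],"gripper":0}]'
python3 -m creep '[{"linear":[0,0,0],"rotation":[0,0,0],"gripper":0},{"linear":[0,0,0],"rotation":[0,0,0],"gripper":0},{"linear":[0,0,0],"rotation":[0,0,0],"gripper":26},{"linear":[0,0,0],"rotation":[0,0,0],"gripper":26},{"linear":[0,0,0],"rotation":[0,0,0],"gripper":26},{"linear":[0,0,0],"rotation":[0,0,0],"gripper":26},{"linear":[0,0,-12],"rotation":[0,0,0],"gripper":26},{"linear":[0,0,-25],"rotation":[0,0,0],"gripper":26}]'
python3 -m creep '[{"linear":[0,0,-40],"rotation":[0,0,0],"gripper":26},{"linear":[0,0,-40],"rotation":[0,0,0],"gripper":0},{"linear":[0,0,-40],"rotation":[0,0,0],"gripper":0},{"linear":[0,0,-20],"rotation":[0,0,7],"gripper":0},{"linear":[0,0,0],"rotation":[0,0,7],"gripper":0},{"linear":[-40,0,0],"rotation":[0,0,0],"gripper":0},{"linear":[-40,0,0],"rotation":[0,0,0],"gripper":0},{"linear":[-40,0,0],"rotation":[0,0,0],"gripper":0}]'
python3 - <<'E'
from h import *
go([.305,-.262,.20],down(CA))
W=get_image('wrist');S=get_image('side')
cv2.imwrite('pics/g1.png',np.hstack([cv2.resize(W['image'],(460,345)),cv2.resize(S['image'][150:240,200:290],(340,345))]))
E
```

```text
clock: 52.67
tcp_pos: [0.544, 0.1874, 0.0311]
tcp_rot: [0.0, 0.633, 0.774, 0.001]
wrist_force: [1.0, 0.0, -1.2]
grip_width: 0.133
grasp_force: 29.9
clock: 53.33
tcp_pos: [0.5412, 0.1865, 0.0654]
tcp_rot: [-0.001, 0.632, 0.775, -0.002]
wrist_force: [0.7, -0.5, -0.8]
grip_width: 0.3
grasp_force: 0.0
clock: 54.0
tcp_pos: [0.5377, 0.0662, 0.208]
tcp_rot: [0.0, 0.722, 0.692, 0.0]
wrist_force: [0.8, -0.3, -1.2]
grip_width: 0.008
grasp_force: 0.0
lin [-337.6 -218.8    7.7] rot [ 0.1 -0.   0.1]
```

View pics/g1.png

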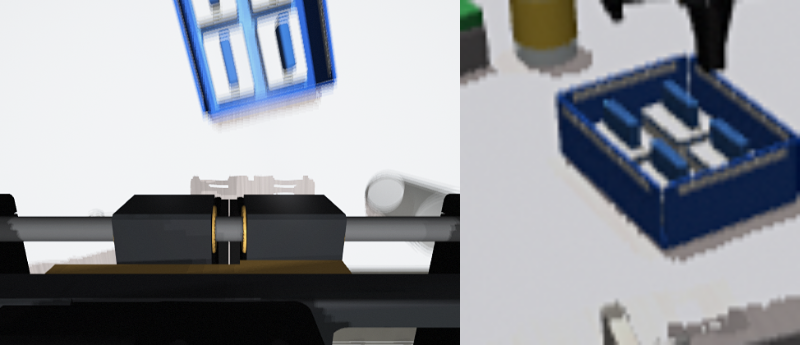

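All four blue cassettes stand upright in the box inside standing walls: the side view shows four ridges at about (622,120), (682,97), (728,135) and (668,160). Now shut the drawer by gripping the handle again.

```bash

python3 -m creep '[{"linear":[-33.4,-17.8,0],"rotation":[0,0,0],"gripper":25},{"linear":[-33.4,-17.8,0],"rotation":[0,0,0],"gripper":25},{"linear":[-33.4,-17.8,0],"rotation":[0,0,0],"gripper":25},{"linear":[-33.4,-17.8,0],"rotation":[0,0,0],"gripper":25},{"linear":[-33.4,-17.8,0],"rotation":[0,0,0],"gripper":25},{"linear":[-33.4,-17.8,0],"rotation":[0,0,0],"gripper":25},{"linear":[-33.4,-17.8,0],"rotation":[0,0,0],"gripper":25},{"linear":[-33.4,-17.8,0],"rotation":[0,0,0],"gripper":25}]'
python3 -m creep '[{"linear":[-33.4,-17.8,0],"rotation":[0,0,0],"gripper":25},{"linear":[-33.4,-17.8,0],"rotation":[0,0,0],"gripper":25},{"linear":[0,0,20],"rotation":[0,0,0],"gripper":25},{"linear":[0,0,10],"rotation":[0,0,0],"gripper":25},{"linear":[0,0,0],"rotation":[0,0,0],"gripper":25},{"linear":[0,0,0],"rotation":[0,0,0],"gripper":25},{"linear":[0,0,0],"rotation":[0,0,0],"gripper":25},{"linear":[0,0,0],"rotation":[0,0,0],"gripper":25}]'
python3 - <<'E'
from h import *
go([.3465,-.2606,.0965],down(CA))
W=get_image('wrist');S=get_image('side');T=get_image('top')
for r in ridges(S,(245,330,225,330),15): print('S',r[0],np.round(r[1],1),np.round(onz(S,r[1],.114),3))
E
```

```text
clock: 54.77
tcp_pos: [0.3831, -0.1949, 0.2078]
tcp_rot: [0.0, 0.722, 0.692, 0.001]
wrist_force: [0.6, -0.3, 0.1]
grip_width: 0.285
grasp_force: 0.0
clock: 55.43
tcp_pos: [0.3466, -0.2582, 0.1776]
tcp_rot: [0.0, 0.722, 0.692, 0.0]
wrist_force: [0.2, 0.9, -0.5]
grip_width: 0.292
grasp_force: 0.0
lin [-2.4 -0.1 81.1] rot [0.  0.  0.1]
S o [281.  266.6] [ 0.454 -0.266  0.114]
```

```bash

python3 -m creep '[{"linear":[-2.4,0,25],"rotation":[0,0,0],"gripper":25},{"linear":[0,0,25],"rotation":[0,0,0],"gripper":25},{"linear":[0,0,20],"rotation":[0,0,0],"gripper":25},{"linear":[0,0,11],"rotation":[0,0,0],"gripper":25},{"linear":[0,0,0],"rotation":[0,0,0],"gripper":25},{"linear":[0,0,0],"rotation":[0,0,0],"gripper":0},{"linear":[0,0,0],"rotation":[0,0,0],"gripper":0},{"linear":[0,0,0],"rotation":[0,0,0],"gripper":0}]'
python3 -m creep '[{"linear":[0,0,0],"rotation":[0,0,0],"gripper":0},{"linear":[0,0,0],"rotation":[0,0,0],"gripper":0},{"linear":[0,4,0],"rotation":[0,0,0],"gripper":0},{"linear":[0,8,0],"rotation":[0,0,0],"gripper":0},{"linear":[0,12,0],"rotation":[0,0,0],"gripper":0},{"linear":[0,12,0],"rotation":[0,0,0],"gripper":0},{"linear":[0,12,0],"rotation":[0,0,0],"gripper":0},{"linear":[0,12,0],"rotation":[0,0,0],"gripper":0}]'
python3 -m creep '[{"linear":[0,12,0],"rotation":[0,0,0],"gripper":0},{"linear":[0,12,0],"rotation":[0,0,0],"gripper":0},{"linear":[0,12,0],"rotation":[0,0,0],"gripper":0},{"linear":[0,12,0],"rotation":[0,0,0],"gripper":0},{"linear":[0,12,0],"rotation":[0,0,0],"gripper":0},{"linear":[0,12,0],"rotation":[0,0,0],"gripper":0},{"linear":[0,10,0],"rotation":[0,0,0],"gripper":0},{"linear":[0,8,0],"rotation":[0,0,0],"gripper":0}]'
python3 - <<'E'
from h import *
go([.5302,-.2678,.0963],down(CA))
E
```

```text
clock: 56.25
tcp_pos: [0.3464, -0.2614, 0.0969]
tcp_rot: [0.001, 0.722, 0.692, 0.0]
wrist_force: [-0.2, -0.7, -0.3]
grip_width: 0.143
grasp_force: 0.9
clock: 56.92
tcp_pos: [0.4069, -0.2637, 0.0968]
tcp_rot: [0.0, 0.722, 0.692, 0.001]
wrist_force: [-2.6, 2.0, 9.1]
grip_width: 0.113
grasp_force: 30.0
clock: 57.58
tcp_pos: [0.4971, -0.2673, 0.0968]
tcp_rot: [0.0, 0.722, 0.692, 0.001]
wrist_force: [-2.6, 1.3, 8.9]
grip_width: 0.115
grasp_force: 30.0
lin [ 0.9 33.1  0.6] rot [ 0.1 -0.   0.1]
```

```bash

python3 -m creep '[{"linear":[0,8,0],"rotation":[0,0,0],"gripper":0},{"linear":[0,8,0],"rotation":[0,0,0],"gripper":0},{"linear":[0,6,0],"rotation":[0,0,0],"gripper":0},{"linear":[0,4,0],"rotation":[0,0,0],"gripper":0},{"linear":[0,3,0],"rotation":[0,0,0],"gripper":0},{"linear":[0,3,0],"rotation":[0,0,0],"gripper":0},{"linear":[0,2,0],"rotation":[0,0,0],"gripper":0},{"linear":[0,2,0],"rotation":[0,0,0],"gripper":0}]'
python3 -m creep '[{"linear":[0,2,0],"rotation":[0,0,0],"gripper":0},{"linear":[0,2,0],"rotation":[0,0,0],"gripper":0},{"linear":[0,0,0],"rotation":[0,0,0],"gripper":0},{"linear":[0,0,0],"rotation":[0,0,0],"gripper":0},{"linear":[0,0,0],"rotation":[0,0,0],"gripper":0},{"linear":[0,0,0],"rotation":[0,0,0],"gripper":0},{"linear":[0,0,0],"rotation":[0,0,0],"gripper":0},{"linear":[0,0,0],"rotation":[0,0,0],"gripper":0}]'
python3 - <<'E'
from h import *
go([.5302,-.2678,.0963],down(CA))
E
```

```text
clock: 58.25
tcp_pos: [0.5316, -0.2687, 0.0968]
tcp_rot: [-0.0, 0.722, 0.692, 0.0]
wrist_force: [-11.4, 5.3, 16.5]
grip_width: 0.116
grasp_force: 30.0
clock: 58.92
tcp_pos: [0.5315, -0.2686, 0.0966]
tcp_rot: [-0.004, 0.723, 0.691, -0.001]
wrist_force: [-24.6, 9.7, 23.9]
grip_width: 0.115
grasp_force: 30.0
lin [ 0.8 -1.3  0.4] rot [-0.4 -0.2 -0.1]
```

```bash

python3 -m creep '[{"linear":[0,-4,0],"rotation":[0,0,0],"gripper":0},{"linear":[0,0,0],"rotation":[0,0,0],"gripper":25},{"linear":[0,0,0],"rotation":[0,0,0],"gripper":25},{"linear":[0,0,0],"rotation":[0,0,0],"gripper":25},{"linear":[0,0,0],"rotation":[0,0,0],"gripper":25},{"linear":[0,0,-15],"rotation":[0,0,0],"gripper":25},{"linear":[0,0,-30],"rotation":[0,0,0],"gripper":25},{"linear":[0,0,-40],"rotation":[0,0,0],"gripper":25}]'
python3 -m creep '[{"linear":[0,0,-40],"rotation":[0,0,0],"gripper":25},{"linear":[25,-30,-10],"rotation":[0,0,0],"gripper":25},{"linear":[25,-30,0],"rotation":[0,0,0],"gripper":25},{"linear":[25,-30,0],"rotation":[0,0,0],"gripper":25},{"linear":[25,0,0],"rotation":[0,0,0],"gripper":25},{"linear":[25,0,0],"rotation":[0,0,0],"gripper":25},{"linear":[0,0,0],"rotation":[0,0,0],"gripper":25},{"linear":[0,0,0],"rotation":[0,0,0],"gripper":25}]'
python3 - <<'E'
from h import *
T=get_image('top');S=get_image('side')
cv2.imwrite('pics/end.png',np.hstack([cv2.resize(T['image'][140:300,80:470],(780,320))[:, :440],cv2.resize(S['image'][100:420,150:430],(360,320))]))
a=cv2.imread('pics/top0.png').astype(int);d=np.abs(T['image'].astype(int)-a).sum(2)
for n,(x,y) in dict(sensor=(284,184),beaker=(268,152),bottle=(105,231),tip=(103,270),jar=(434,204),flask=(442,239),wrench=(280,262),handle=(355,213)).items(): print(n,int((d[y-14:y+14,x-14:x+14]>60).sum()))
E
```

```text
clock: 59.58
tcp_pos: [0.5301, -0.2683, 0.1794]
tcp_rot: [-0.002, 0.722, 0.692, -0.001]
wrist_force: [0.9, 0.1, -0.3]
grip_width: 0.287
grasp_force: 0.0
clock: 60.25
tcp_pos: [0.4472, -0.1392, 0.2311]
tcp_rot: [0.0, 0.721, 0.693, 0.0]
wrist_force: [-0.6, -0.3, 0.4]
grip_width: 0.286
grasp_force: 0.0
sensor 0
beaker 0
bottle 0
tip 0
jar 0
flask 0
wrench 0
handle 552
```

View pics/end.png

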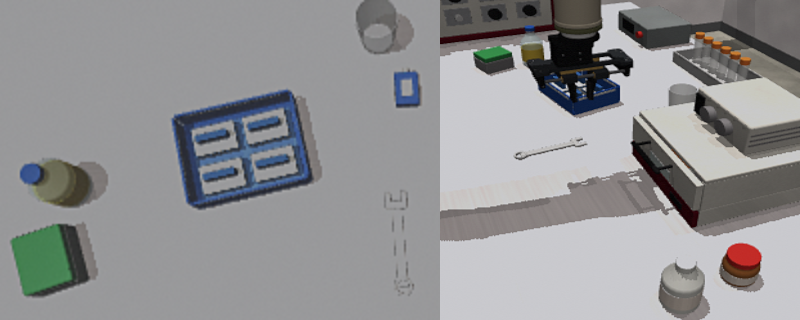

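All four cassettes lie flat with ridges up in the box and its walls standing. The drawer is shut and the bystanders are unchanged. One last numeric check of the handle in the side view, then hand in.

```bash
python3 - <<'E'
from h import *
from plant import close_job
S=get_image('side')['image'].astype(int);a=cv2.imread('pics/side0.png').astype(int)
n=int((np.abs(S-a).sum(2)[225:310,296:345]>120).sum());print('handle/front diff px',n)
if n<150: print(close_job())
E
```

```text
handle/front diff px 975
```

```bash
python3 - <<'E'
from h import *
from plant import close_job
S=get_image('side')['image'];a=cv2.imread('pics/side0.png')
r=[]
for im in(a,S):
    g=cv2.cvtColor(im,cv2.COLOR_BGR2GRAY)[232:278,294:328]; m=(g<35); ys,xs=np.nonzero(m); r.append((m.sum(),xs.mean(),ys.mean(),xs.min(),ys.min(),xs.max(),ys.max()))
    # white panel top edge: first bright->dark along row profiles
print(np.round(r,1))
A,B=[cv2.Canny(cv2.cvtColor(i,cv2.COLOR_BGR2GRAY)[215:300,294:345],60,150).astype(np.float32) for i in(a,S)]
print('shift of edges px',cv2.phaseCorrelate(A,B))
E
```

```text
[[343.   16.7  27.5   4.    0.   33.   45. ]
 [368.   16.5  28.4   5.    9.   33.   45. ]]
shift of edges px ((0.6085121277108279, -0.8631765626695511), 0.5233002601827613)
```

```bash
python3 -c "
from plant import close_job
print(close_job())"
```

```text
the job is handed in; nothing more can be done
None
```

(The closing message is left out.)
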